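# Brush out the shaker and put the washing-up away behind the sliding door

### The job

Finish the washing-up: take the bottle brush from its stand, scrub out the standing shaker cup with three full strokes right down to the bottom and up again towards the mouth, and put the brush back upright in its stand. Slide the cupboard's clear door open, put the shaker and all the clean tumblers from the mat away inside, each standing upright on the cupboard's floor, then slide the door fully shut. Leave the soap, mill, spice jar, salt, mug and tin where they are.

Things in the scene. Friction and masses are not known exactly. Their poses are not given: they have to be found in the camera images.
- cupboard: countertop crockery cupboard, fixed: light wooden floor and front, clear back, ends and sloping top. Origin: centre of its underside, +x = its back. 300 mm deep (x), 600 mm long (y), walls 6 mm, inner floor at 8 mm. Front wall 140 mm high, back wall 230 mm, ends slope between; tracks add 20 mm. The y < 0 half is under a fixed clear panel and holds a stack of plates, 200 mm across, at y = -165 mm
- bay (a point): centre, on the inner floor, of the cupboard's empty y > 0 half (x 0, y +147, z +8 mm in its frame). With the door fully open this half can be reached from above over y = 0 to 294 mm, x = -140 to +140 mm. The shut door clears anything up to 120 mm tall standing anywhere on the floor
- door (a joint): the clear, dark-framed door, 296 mm wide, sliding in its sloping tracks along the cupboard's y: 0 = fully shut over the y > 0 half, 0.27 m = fully open, moved that far along the cupboard's -y over the fixed panel. Takes about 2 N to move and stays where it is left; may start ajar
- door_grip (a point): middle of the door's black bow handle: round bar 13 mm thick, 90 mm long, along the cupboard's x (rising 17 degrees to the back), its underside 26 mm clear of the pane; pinch it from above across the cupboard's y. With the door shut it is at x -24, y +243, z +229 mm in the cupboard's frame
- shaker: the used shaker cup: dark grey-blue open beaker with two orange rings near its mouth, loose, 66 mm outside and 59 mm inside diameter, 120 mm tall, 0.25 kg. Origin: centre of its underside, z up its axis; the inner bottom is 8 mm above it. Starts upright on the mat
- brush: bottle brush, standing upright in its stand, loose, 215 mm long, 70 g: round teal-and-white bristle head 44 mm across (its stiff core 34 mm) from 0 to 70 mm, thin wire shaft to 115 mm, round teal handle 20 mm thick from 115 to 215 mm. Origin: centre of the tip of the bristle head, z along the axis to the handle's end
- stand: white ceramic brush stand, fixed: open round pot 60 mm outside, 52 mm inside, 70 mm tall. Origin: centre of its underside, z up; its inner floor, on which the brush stands, is 6 mm above it
- mat: dark drying mat, fixed, 260 x 400 x 4 mm. Origin: centre of its underside; top 4 mm above the worktop. Tumblers, shaker and stand are on it
- tumbler1: teal tumbler, clean, loose, 60 mm outside diameter, 80 mm tall, wall 3.5 mm, bottom 14 mm thick, 0.18 kg. Origin: centre of its underside, z up its axis. Starts upright on the mat; not there in every run
- tumbler2: yellow tumbler, clean, loose, 60 mm outside diameter, 80 mm tall, wall 3.5 mm, bottom 14 mm thick, 0.18 kg. Origin: centre of its underside, z up its axis. Starts upright on the mat; not there in every run
- tumbler3: red tumbler, clean, loose, 60 mm outside diameter, 80 mm tall, wall 3.5 mm, bottom 14 mm thick, 0.18 kg. Origin: centre of its underside, z up its axis. Starts upright on the mat; not there in every run
- tumbler4: cream tumbler, clean, loose, 60 mm outside diameter, 80 mm tall, wall 3.5 mm, bottom 14 mm thick, 0.18 kg. Origin: centre of its underside, z up its axis. Starts upright on the mat; not there in every run
- soap: green washing-up liquid bottle, 60 mm across, 170 mm tall, loose bystander, upright on the worktop. Origin: centre of its underside
- mill: dark wooden pepper mill, 54 mm across, 140 mm tall, loose bystander, upright on the worktop. Origin: centre of its underside
- spice: amber spice jar with green lid, 48 mm across, 95 mm tall, loose bystander, upright on the worktop. Origin: centre of its underside
- salt: white salt jar with steel lid, 56 mm across, 75 mm tall, loose bystander, upright on the worktop. Origin: centre of its underside
- mug: terracotta mug, 80 mm across, 90 mm tall, handle at its +y, loose bystander, upright on the worktop. Origin: centre of its underside
- tin: red food tin, 72 mm across, 100 mm tall, loose bystander, upright on the worktop. Origin: centre of its underside
There are look-alikes about, which are no part of the job. What is shaped like the brush but purple or red is not meant.

How it is judged:
By the outcome, as a careful person would: the job done as asked, in the order asked, and still so for the second after the job is handed in, with the robot touching nothing.
Of tumbler1, tumbler2, tumbler3, tumbler4 only 2 to 4 are there at a start; the rules pass over those that are not, and their reading is None.
At some moment in a run one of tumbler1, tumbler2, tumbler3, tumbler4 may be knocked a few centimetres aside while the robot is not near it.
It also fails if it takes over 210 s, if anything falls off the work surface, if the arm or the gripper's body presses on something with over 40 N, if the wrist force passes 120 N, or if a joint passes its speed limit or range.

### The arm

A 6-joint arm with a two-finger parallel gripper is mounted at the origin on the work surface. World frame = base frame: x ahead of the robot, y to its left, z up, the work surface at z = 0. Lengths are in m, angles in rad, forces in N, time in s.
With the tool pointing down it reaches from about 0.325 to 0.875 m from the base axis. Payload 4.4 kg.
Tool frame: the origin (TCP) lies at the very end of the fingers, on their centre line; the grasp point (between the pads) lies 19 mm behind it (manip.pinch_z is the distance from the TCP to the grasp point, in m); x points along the fingers, z is the direction in which the jaws open and shut, and the axes are right-handed (so a half turn about x gives the same grasp; the last joint's range is limited). The gripper opens to 85 mm and grips with 20 to 120 N. Pads are 22 mm wide; open, the fingers measure 114 mm over their backs; the gripper's body (76 mm by 85 mm) begins 54 mm behind the grasp point. The pads swing forward as they close: fully open they stand 13 mm farther back than shut.
Start: joints at [-1.458, 0.207, 1.542, -0, 1.393, -0.15], TCP at [0.149, -0.555, 0.231] pointing down, gripper open.
Joint ranges: [-2.73, 2.73], [-0.86, 2.22], [0.23, 2.46], [-1.11, 4.25], [0.08, 2.63], [-2.82, 2.82]. Speed limits (rad/s): [2.79, 2.79, 3.14, 3.14, 3.14, 3.14].

### API

Orientations are given as a unit quaternion [w, x, y, z].
In Python, from bench import manip gives the robot as it stands.
- The arm moves only by the shell command python3 -m inch 'ROWS' [FORCE]. ROWS is JSON, a list of rows, each a list of 7 numbers: the turn, a rotation vector about the tool's x, y, z in degrees, then the shift along the tool's x, y, z in cm, then the opening, from 0 (shut) to 1 (fully open). In form: [[wx, wy, wz, tx, ty, tz, hand], ...]. A call has 1 to 12 rows; each row is the pose to reach, as a shift and turn from the pose measured when the call began, along the tool's axes at that moment; what a row does not reach only later rows make up. A row lasts 1/12 s, in which the tool goes at most 41.7 mm and 7.16 degrees, less where a joint would pass 70% of its speed; a pose out of reach is approached as far as the arm can. A call with a gripper value outside its range is refused whole. The fingers move at their own pace and stop on an object; FORCE is the grip in N (left out, the last holds). Time passes only in rows, so rows that repeat a pose let the fingers close. It gives the time, the measured TCP pose, the force and the opening at its end, in the units of the state.
- manip.get_obs(): the state, without advancing time (a new reading comes with each control period).
- manip.snapshot(name): name is "side" or "top"; returns the picture (420x560x3 uint8, blue, green, red); there is no depth.
- manip.camera_model(name): a dict with "camera_matrix" (3x3 intrinsics, pixels), "position" and "orientation" of the camera in the world. Camera axes: x right, y down, z forward; pixel columns grow to the right and rows downward; lengths in m; the calibration is good to about 2 mm. A picture is of the moment at which its call begins. camera_model takes no time and is no camera call.
- manip.sign_off(): hands the job in, once; it reports no verdict.
Trained networks look in the newest picture that a camera, given by its name, has taken for a name from the list of things; names that differ only in an ending like _2 or _b are one class to them, and where a whole thing is asked for, a point or a joint stands for the part that bears it (a point fixed in the world has none). Each returns a list of dicts, best first, with "p" (0 to 1); they miss things now and then, are a little off and sometimes report something else, mostly with a low value. They report only what shows in the picture. A call takes as long as a camera call. They do not tell look-alikes from the thing itself.
- manip.recognise(camera, thing): "extent" ([left, top, right, bottom] in pixels, round what is visible of it).
- manip.landmark_of(camera, thing): "xy" ([column, row] in pixels: a listed point, or the origin of a listed thing).
The state is a dict: "clock": time; "joints": joint angles; "joint_velocities": joint speeds; "joint_torque": joint torques, N m; "tcp_pos": TCP position; "tcp_rot": TCP orientation; "contact_force": force on the tool from outside, world axes, zero at the start; "torque": the same for the moment, N m; "finger_gap": finger opening in m.
Only numpy, scipy, OpenCV 4.12 (cv2) and the standard library are available. Lean on these libraries where they do the work, as an engineer would, in place of code of your own. Each camera call takes 0.05 s, during which the arm holds its last target.

## Working session

There is one attempt and no reset: what is moved stays moved. The work goes in short steps, Python scripts to look and compute and a shell command to move; the robot and the scene stay as the last step left them, time stands still between calls to the robot, and variables do not carry over. Pictures are saved under pics/ and viewed, and the job is handed in when it is done.

```bash
ls; mkdir -p pics
python3 - <<'E'
from bench import manip
import cv2
for n in ("side","top"):
    im=manip.snapshot(n); cv2.imwrite(f"pics/{n}0.png",im)
    print(n,manip.camera_model(n))
print(manip.get_obs(), manip.pinch_z)
E
```

```text
pics
side {'camera_matrix': array([[521.61165168,   0.        , 273.34016006],
       [  0.        , 521.61165168, 218.32389757],
       [  0.        ,   0.        ,   1.        ]]), 'position': array([ 1.05097916, -0.48053383,  1.20275333]), 'orientation': array([-0.29019725,  0.88859185,  0.33889601, -0.10648741])}
top {'camera_matrix': array([[453.08517341,   0.        , 273.49799394],
       [  0.        , 453.08517341, 207.26604202],
       [  0.        ,   0.        ,   1.        ]]), 'position': array([0.38925299, 0.06907457, 1.62670256]), 'orientation': array([-0.03468878,  0.71102138, -0.70177426,  0.02753495])}
{'clock': 0.1, 'joints': array([-1.45851119e+00,  2.07372400e-01,  1.54283779e+00, -2.83466122e-05,
        1.39353067e+00, -1.50495459e-01]), 'joint_velocities': array([ 2.08449872e-03, -1.84615372e-03, -2.57027304e-03, -7.31055946e-05,
       -8.34019562e-04,  8.62910252e-05]), 'joint_torque': array([-2.57303636e-04, -3.84090006e+01, -2.92548555e+01, -2.49872446e-04,
        4.83083219e-03, -7.88686151e-06]), 'tcp_pos': array([ 0.14926879, -0.5545558 ,  0.23020788]), 'tcp_rot': array([ 0.5606636 ,  0.43072277,  0.5617312 , -0.42964203]), 'contact_force': array([ 0.17460757, -0.19959408,  0.39905112]), 'torque': array([-0.00144848, -0.00643948,  0.0052637 ]), 'finger_gap': 0.08552097708875206} 0.0187
```

View pics/side0.png

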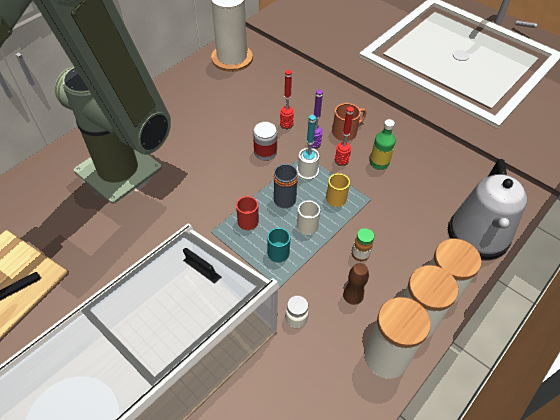

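View pics/top0.png

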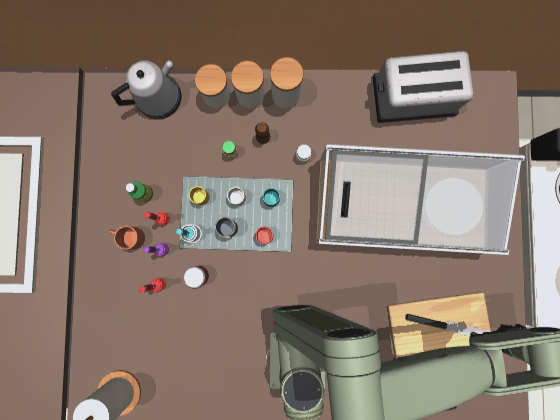

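Four tumblers are there: yellow (198,196), cream (236,197), teal (270,198) and red (264,236) in the top view. The shaker is at (227,228). Brush candidates in the side view are teal in the white stand (310,140), purple (318,115), red (288,100) and red (345,135). By the description I choose the teal one.

```bash
cat > h.py <<'E'
import numpy as np, cv2
from scipy.spatial.transform import Rotation as R
from scipy.optimize import least_squares
from bench import manip
def q2R(q): return R.from_quat([q[1],q[2],q[3],q[0]])
CM={n:manip.camera_model(n) for n in("side","top")}
def proj(n,P):
    c=CM[n]; p=q2R(c["orientation"]).inv().apply(np.atleast_2d(P)-c["position"])
    u=p@c["camera_matrix"].T; return u[:,:2]/u[:,2:]
def onplane(n,xy,z):
    c=CM[n]; d=q2R(c["orientation"]).apply(np.linalg.inv(c["camera_matrix"])@[xy[0],xy[1],1.])
    return c["position"]+d*(z-c["position"][2])/d[2]
def tri(obs):
    f=lambda P:np.concatenate([proj(n,P)[0]-xy for n,xy in obs])
    r=least_squares(f,[.5,0,.1]); return r.x, np.abs(r.fun).max()
def crop(im,x0,y0,x1,y1,s,name): cv2.imwrite("pics/"+name,cv2.resize(im[y0:y1,x0:x1],None,fx=s,fy=s,interpolation=cv2.INTER_CUBIC))
E
python3 - <<'E'
from h import *
ims={n:manip.snapshot(n) for n in("side","top")}
for n in ims: print(n)
for t in "shaker brush stand mat tumbler1 tumbler2 tumbler3 tumbler4 bay door_grip soap mill spice salt mug tin cupboard".split():
    o=[];s=t
    for n in("side","top"):
        l=manip.landmark_of(n,t)
        s+=f" {n}:"+" ".join(f"({d['xy'][0]:.1f},{d['xy'][1]:.1f};{d['p']:.2f})" for d in l[:4])
        if l:o.append((n,np.array(l[0]['xy'])))
    if len(o)==2:
        P,e=tri(o); s+=f" tri {P.round(4)} e{e:.1f}"
    print(s)
crop(ims["side"],200,60,400,270,3.,"c1.png") if 0 else crop(ims["side"],220,60,400,210,4.,"c1.png")
print(manip.get_obs()["clock"])
E
```

```text
side
top
shaker side:(284.8,201.7;0.72) top:(231.7,229.6;0.87) tri [ 0.4569  0.2429 -0.0028] e2.1
brush side:(341.9,161.1;0.98) (286.2,126.5;0.96) (311.4,143.5;0.81) (308.5,168.8;0.60) top:(166.2,216.7;0.71) (161.2,249.9;0.70) (194.3,234.1;0.69) (162.0,282.9;0.47) tri [0.495  0.4716 0.0145] e0.7
stand side:(308.6,169.7;0.64) top:(191.6,235.2;0.63) tri [0.4329 0.3838 0.0012] e1.6
mat side:(290.3,214.4;0.65) top:(267.4,139.3;0.64) tri [0.6653 0.0626 0.3137] e14.0
tumbler1 side:(250.5,221.9;0.97) (279.6,256.6;0.76) (337.3,196.3;0.68) (306.3,223.9;0.59) top:(264.1,235.1;0.74) (239.6,198.7;0.74) (270.2,197.5;0.63) (198.2,194.8;0.57) tri [0.4357 0.123  0.0013] e1.2
tumbler2 side:(250.5,221.9;0.97) (279.6,256.6;0.76) (337.3,196.3;0.68) (306.3,223.9;0.59) top:(264.1,235.1;0.74) (239.6,198.7;0.74) (270.2,197.5;0.63) (198.2,194.8;0.57) tri [0.4357 0.123  0.0013] e1.2
tumbler3 side:(250.5,221.9;0.97) (279.6,256.6;0.76) (337.3,196.3;0.68) (306.3,223.9;0.59) top:(264.1,235.1;0.74) (239.6,198.7;0.74) (270.2,197.5;0.63) (198.2,194.8;0.57) tri [0.4357 0.123  0.0013] e1.2
tumbler4 side:(250.5,221.9;0
[... 254 characters left out ...]
531  -0.1394  0.2279] e0.2
soap side:(377.1,161.9;0.77) (354.4,297.2;0.37) top:(145.2,191.8;0.67) (231.2,152.3;0.40) tri [0.5793 0.5465 0.0128] e0.7
mill side:(356.6,296.5;0.70) top:(263.7,137.8;0.71) tri [ 0.797   0.1342 -0.0051] e2.3
spice side:(358.6,256.2;0.62) (340.2,133.9;0.59) top:(230.6,150.9;0.72) (132.0,240.2;0.51) tri [ 0.7342  0.2428 -0.0034] e1.0
salt side:(294.6,319.3;0.65) (285.7,199.2;0.61) top:
mug side:(343.3,136.8;0.75) top:(132.1,237.2;0.55) tri [ 0.4161  0.5999 -0.0288] e0.9
tin side:(264.9,153.6;0.84) top:(197.2,275.9;0.66) tri [ 0.2831  0.3573 -0.0124] e0.0
cupboard side:(360.4,257.0;0.65) top:(232.3,154.4;0.67) (239.2,211.7;0.61) tri [ 0.7324  0.2456 -0.0149] e1.4
1.9
```

View pics/c1.png

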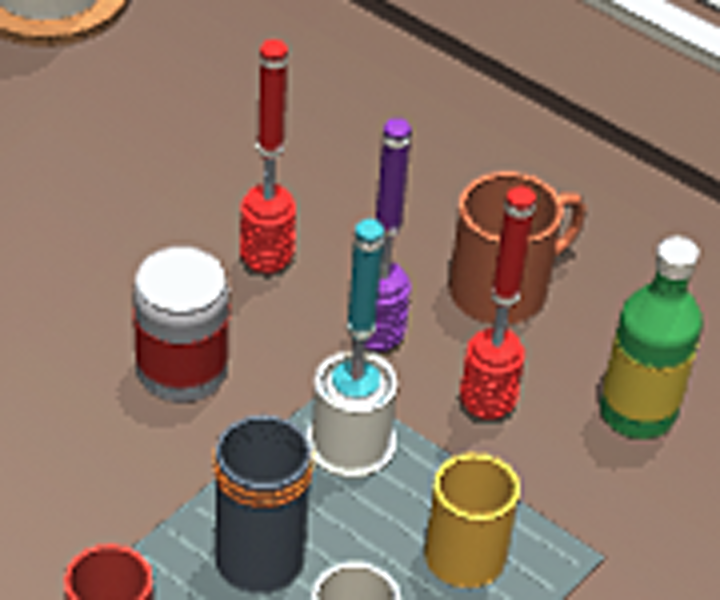

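The crop confirms it: the teal brush stands in the white pot at side (310,150), and the purple and red ones stand free on the worktop. Next I refine the cylinders with GrabCut silhouettes and look at the cupboard.

```bash
cat >> h.py <<'E'
def sil(n,x,y,z0,r,h):
    a=np.linspace(0,2*np.pi,40)
    P=np.concatenate([np.c_[x+r*np.cos(a),y+r*np.sin(a),np.full(40,z)] for z in(z0,z0+h)])
    return cv2.convexHull(proj(n,P).astype(np.float32))[:,0]
S=4
def gc(n,im,x,y,z0,r,h):
    p=sil(n,x,y,z0,r,h); lo=np.maximum((p.min(0)-12).astype(int),0); hi=(p.max(0)+12).astype(int)
    c=cv2.resize(im[lo[1]:hi[1],lo[0]:hi[0]],None,fx=S,fy=S,interpolation=cv2.INTER_CUBIC)
    poly=((p-lo+.5)*S).astype(np.int32); m0=np.zeros(c.shape[:2],np.uint8); cv2.fillPoly(m0,[poly],1)
    k=lambda d:cv2.getStructuringElement(cv2.MORPH_ELLIPSE,(d,d))
    m=np.full(m0.shape,cv2.GC_BGD,np.uint8); m[cv2.dilate(m0,k(33))>0]=cv2.GC_PR_BGD; m[m0>0]=cv2.GC_PR_FGD; m[cv2.erode(m0,k(33))>0]=cv2.GC_FGD
    cv2.grabCut(c,m,None,np.zeros((1,65)),np.zeros((1,65)),6,cv2.GC_INIT_WITH_MASK)
    return ((m==1)|(m==3)).astype(np.uint8),lo,c
def fitcyl(ims,x,y,z0,r,h,cams=("side","top"),show=None):
    G={n:gc(n,ims[n],x,y,z0,r,h) for n in cams}
    def iou(v,n):
        g,lo,_=G[n]; m=np.zeros_like(g); cv2.fillPoly(m,[np.round((sil(n,v[0],v[1],z0,r,h)-lo+.5)*S*8).astype(np.int32)],1,shift=3)
        return (m&g).sum()/(m|g).sum()
    from scipy.optimize import minimize
    o=minimize(lambda v:-sum(iou(v,n) for n in G),[x,y],method="Nelder-Mead",options=dict(initial_simplex=[[x,y],[x+.008,y],[x,y+.008]],xatol=2e-4,fatol=1e-4))
    if show:
        L=[]
        for n in G:
            g,lo,c=G[n]; c=c.copy(); cs,_=cv2.findContours(g,0,1); cv2.drawContours(c,cs,-1,(0,0,255),1)
            cv2.polylines(c,[((sil(n,*o.x,z0,r,h)-lo+.5)*S).astype(np.int32)],True,(0,255,0),1); L.append(cv2.copyMakeBorder(c,0,300-c.shape[0] if c.shape[0]<300 else 0,0,0,0)[:300])
        return o.x,[round(iou(o.x,n),3) for n in G],np.hstack(L)
    return o.x,[round(iou(o.x,n),3) for n in G]
E
python3 - <<'E'
from h import *
ims={n:manip.snapshot(n) for n in("side","top")}
T={"t1teal":((280,257),.03,.08),"t2yel":((337,197),.03,.08),"t3red":((250,222),.03,.08),"t4cream":((306,224),.03,.08),"shaker":((285,202),.033,.12),"stand":((308,169),.03,.07)}
rows=[];row=[]
for t,(px,r,h) in T.items():
    p=onplane("side",px,.004)
    x,q,im=fitcyl(ims,p[0],p[1],.004,r,h,show=True)
    each=[fitcyl(ims,x[0],x[1],.004,r,h,cams=(n,))[0].round(4) for n in("side","top")]
    print(t,p[:2].round(4),x.round(4),q,each); row.append(im)
W=max(i.shape[1] for i in row)
g=[cv2.copyMakeBorder(i,0,0,0,W-i.shape[1],0) for i in row]
g=np.vstack([np.hstack(g[:3]),np.hstack(g[3:])]); f=min(1,790/g.shape[1])
cv2.imwrite("pics/fit.png",cv2.resize(g,None,fx=f,fy=f))
crop(ims["side"],0,210,290,420,2.7,"cup_s.png"); crop(ims["top"],300,130,540,270,3.3,"cup_t.png")
E
```

```text
t1teal [0.578  0.0924] [0.5667 0.0961] [np.float64(0.929), np.float64(0.883)] [array([0.5645, 0.0985]), array([0.5651, 0.0961])]
t2yel [0.5666 0.3593] [0.5666 0.3518] [np.float64(0.969), np.float64(0.84)] [array([0.5664, 0.3533]), array([0.5673, 0.3506])]
t3red [0.4385 0.1231] [0.4317 0.1195] [np.float64(0.97), np.float64(0.93)] [array([0.4307, 0.1203]), array([0.4309, 0.1174])]
t4cream [0.5607 0.2236] [0.5654 0.22  ] [np.float64(0.963), np.float64(0.78)] [array([0.5661, 0.2205]), array([0.5662, 0.2184])]
shaker [0.4653 0.2433] [0.4585 0.248 ] [np.float64(0.936), np.float64(0.861)] [array([0.4568, 0.2506]), array([0.4558, 0.2452])]
stand [0.4341 0.3867] [0.4361 0.378 ] [np.float64(0.921), np.float64(0.827)] [array([0.4357, 0.3798]), array([0.4336, 0.3791])]
```

View pics/fit.png

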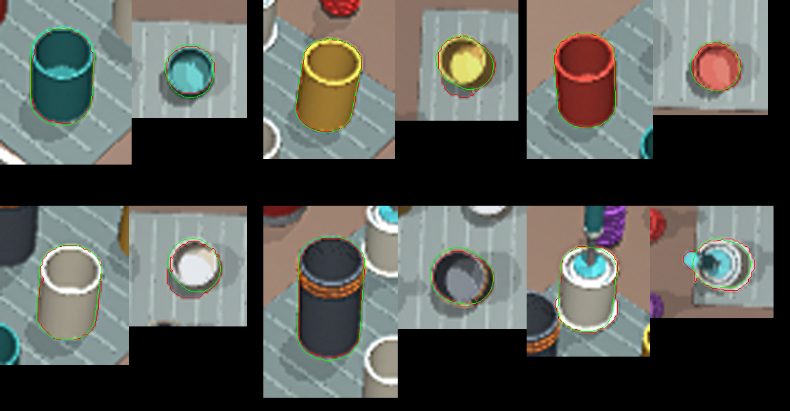

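View pics/cup_s.png

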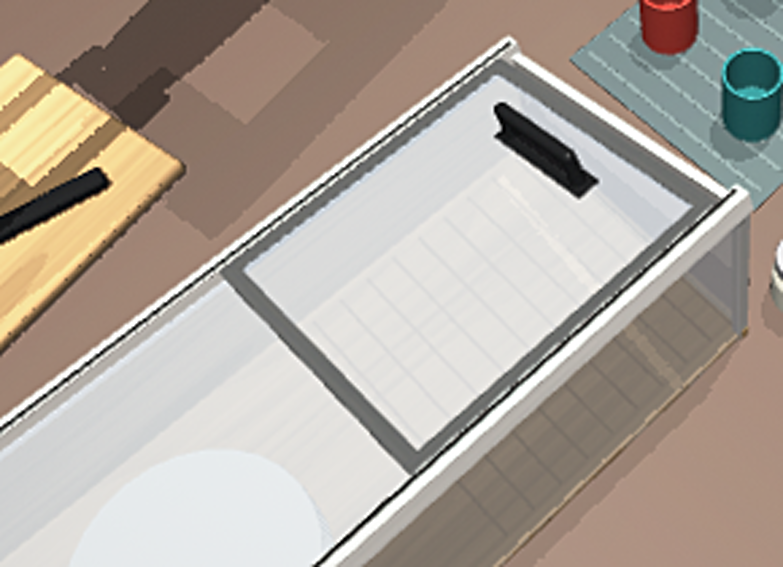

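View pics/cup_t.png

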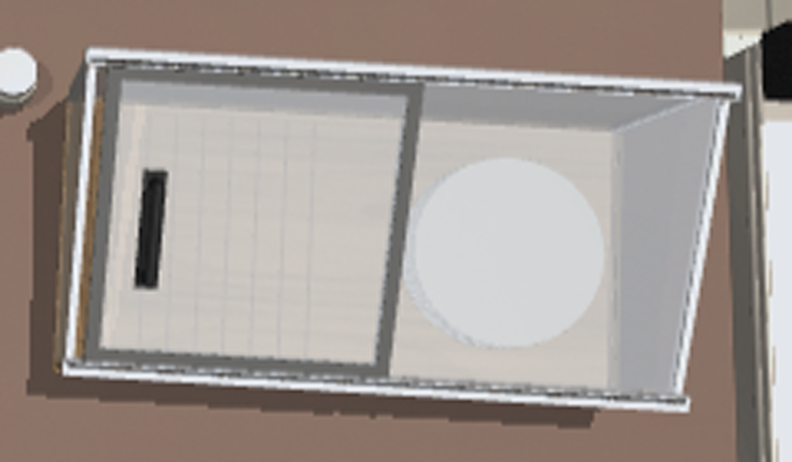

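```bash
cat > cup.py <<'E'
from h import *
def cw(p,v): # cupboard->world
    c,s=np.cos(v[2]),np.sin(v[2]); p=np.atleast_2d(p); return np.c_[v[0]+c*p[:,0]-s*p[:,1],v[1]+s*p[:,0]+c*p[:,1],p[:,2]]
E
python3 - <<'E'
from cup import *
O=[("top",(.15,.3,.25),(327.3,145.2)),("top",(.15,-.3,.25),(524.2,156.7)),("top",(-.15,.3,.16),(319.7,242.7)),("top",(-.15,-.3,.16),(508.5,252.7)),
("side",(-.15,.3,.16),(189.6,225.6)),("side",(.15,.3,.25),(275.9,279.6)),("side",(.15,.3,0),(274.8,332.2))]
f=lambda v:np.concatenate([proj(n,cw(p,v))[0]-u for n,p,u in O])
r=least_squares(f,[.53,-.38,0],loss="soft_l1"); v=r.x; print(v,np.degrees(v[2])); print(f(v).reshape(-1,2).round(1))
g=np.array([.531,-.1394,.2279]); c,s=np.cos(v[2]),np.sin(v[2]); d=g[:2]-v[:2]; print("grip in cup",c*d[0]+s*d[1],-s*d[0]+c*d[1])
ims={n:manip.snapshot(n) for n in("side","top")}
for n,b,k in(("side",(0,210,290,420),2.7),("top",(300,130,540,270),3.3)):
    im=cv2.resize(ims[n][b[1]:b[3],b[0]:b[2]],None,fx=k,fy=k)
    for L in ([(-.15,.3,.16),(.15,.3,.25),(.15,-.3,.25),(-.15,-.3,.16)],[(-.144,.294,.008),(.144,.294,.008),(.144,-.294,.008),(-.144,-.294,.008)],[(.15,.3,0),(.15,.3,.25)]):
        cv2.polylines(im,[((proj(n,cw(L,v))-b[:2]+.5)*k).astype(int)],True,(0,0,255),1)
    for q in proj(n,cw([(-.024,.243,.229),(0,.147,.008)],v)): cv2.circle(im,tuple(((q-b[:2]+.5)*k).astype(int)),4,(255,0,0),1)
    cv2.imwrite(f"pics/cupfit_{n}.png",im)
E
```

```text
[ 0.5443623  -0.37125652 -0.04681272] -2.6821712170912337
[[-0.3 -1.1]
 [-1.5 -1.4]
 [-0.4 -0.9]
 [-2.   0.4]
 [-2.8 -0.9]
 [-0.8  2.9]
 [-0.8 -0.1]]
grip in cup -0.024197531998197474 0.2309772177856907
```

View pics/cupfit_side.png

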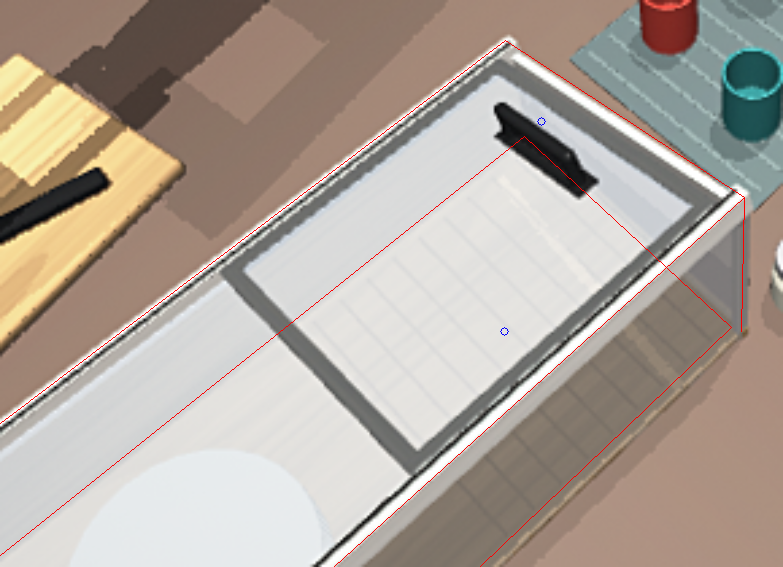

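View pics/cupfit_top.png

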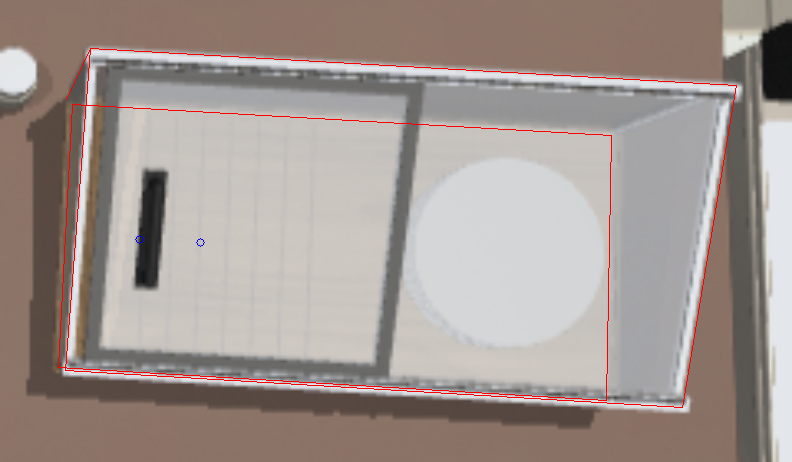

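The overlays fit within about 2 mm. The cupboard sits at (0.544, -0.371) with a yaw of -2.7°, and the door is ajar by about 12 mm. Next come the brush handle pose and a move planner.

```bash
cat > plan.py <<'E'
from cup import *
import sys
CV=np.array([.5444,-.3713,-.047])
def plan(x,y,z,yaw=0.):
    """tool x down, jaw (tool z) along world direction yaw(deg); prints row"""
    o=manip.get_obs(); Rc=q2R(o["tcp_rot"]); best=None
    for k in(0,180):
        a=np.radians(yaw+k); X=np.array([0,0,-1.]); Z=np.array([np.cos(a),np.sin(a),0]); Y=np.cross(Z,X)
        rv=np.degrees((Rc.inv()*R.from_matrix(np.c_[X,Y,Z])).as_rotvec())
        if best is None or np.linalg.norm(rv)<np.linalg.norm(best): best=rv
    t=Rc.inv().apply(np.array([x,y,z])-o["tcp_pos"])*100
    print("turn",best.round(1),"shift cm",t.round(2),"| at",o["tcp_pos"].round(4),"F",o["contact_force"].round(1),"gap",round(o["finger_gap"],4),"t",round(o["clock"],1),"j6",round(o["joints"][5],2))
if __name__=="__main__": plan(*map(float,sys.argv[1:]))
E
python3 - <<'E'
from plan import *
ims={n:manip.snapshot(n) for n in("side","top")}
x,q,im=fitcyl(ims,.436,.379,.125,.01,.1,show=True); print(x,q); 
for n in("side","top"): print(n,fitcyl(ims,.436,.379,.125,.01,.1,cams=(n,)))
cv2.imwrite("pics/brush.png",im)
print(q2R(manip.get_obs()["tcp_rot"]).as_matrix().round(3))
for a in((166.2,216.7),(161.2,249.9),(162,282.9)): print(onplane("top",a,0).round(3))
plan(.45,-.03,.36,0)
E
```

```text
[0.43655612 0.37822256] [np.float64(0.761), np.float64(0.698)]
side (array([0.43612088, 0.37998848]), [np.float64(0.773)])
top (array([0.43493139, 0.37579232]), [np.float64(0.78)])
[[-0.     0.966  0.26 ]
 [ 0.     0.26  -0.966]
 [-1.    -0.    -0.   ]]
[0.494 0.473 0.   ]
[0.374 0.487 0.   ]
[0.257 0.48  0.   ]
turn [-74.9  -0.   -0. ] shift cm [-12.87  42.68 -42.91] | at [ 0.1493 -0.5553  0.2313] F [-0.1  0.4  1.1] gap 0.0856 t 2.2 j6 -0.15
```

View pics/brush.png

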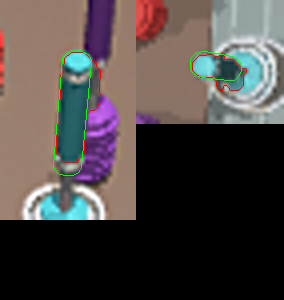

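The brush handle (green outline) is upright at about (0.436, 0.378). Moving up and over.

```bash
python3 -m inch '[[0,0,0,-4,0,0,1],[-7,0,0,-8,2,-2,1],[-14,0,0,-12.5,5,-5,1],[-21,0,0,-12.5,8,-8,1],[-28,0,0,-12.5,11,-11,1],[-35,0,0,-12.5,14,-14,1],[-42,0,0,-12.5,17,-17,1],[-49,0,0,-12.5,20,-20,1],[-56,0,0,-12.5,23,-23,1],[-63,0,0,-12.5,26,-26,1],[-70,0,0,-12.5,29,-29,1],[-75,0,0,-12.5,32,-32,1]]'; python3 plan.py .4358 .378 .30 0
```

```text
clock: 3.2
tcp_pos: [0.3619, -0.1853, 0.3567]
tcp_rot: [0.708, -0.002, 0.707, 0.002]
contact_force: [1.6, -0.5, -0.5]
finger_gap: 0.0857
turn [0.3 0.1 0.1] shift cm [ 5.63 56.29  7.72] | at [ 0.3619 -0.1853  0.3567] F [ 1.6 -0.5 -0.5] gap 0.0857 t 3.2 j6 -0.69
```

```bash
python3 -m inch '[[0,0,0,0,4,2,0.6],[0,0,0,0,8,4,0.6],[0,0,0,0,12,6,0.6],[0,0,0,0,16,7.7,0.6],[0,0,0,0,20,7.7,0.6],[0,0,0,0,24,7.7,0.6],[0,0,0,0,28,7.7,0.6],[0,0,0,0,32,7.7,0.6],[0,0,0,0,36,7.7,0.6],[0,0,0,0,40,7.7,0.6],[0,0,0,0,44,7.7,0.6],[0,0,0,0,48,7.7,0.6]]';python3 -m inch '[[0,0,0,0,4,0,0.6],[0,0,0,0,8,0,0.6],[0,0,0,0,8.5,0,0.6],[0,0,0,0,8.5,0,0.6]]'; python3 plan.py .4358 .378 .160 0; python3 -c "
from plan import *
ims={n:manip.snapshot(n) for n in('side','top')}
crop(ims['side'],200,20,400,210,3,'a1.png')"
```

```text
clock: 4.2
tcp_pos: [0.4354, 0.2975, 0.3566]
tcp_rot: [0.708, -0.003, 0.706, 0.002]
contact_force: [1.1, -0.6, -0.3]
finger_gap: 0.0513
clock: 4.53
tcp_pos: [0.4341, 0.3846, 0.3556]
tcp_rot: [0.707, -0.004, 0.707, 0.003]
contact_force: [-0.2, 0.5, -0.3]
finger_gap: 0.0517
turn [0.6 0.  0.1] shift cm [19.56 -0.64  0.16] | at [0.4341 0.3846 0.3556] F [-0.2  0.5 -0.3] gap 0.0517 t 4.5 j6 0.57
```

View pics/a1.png

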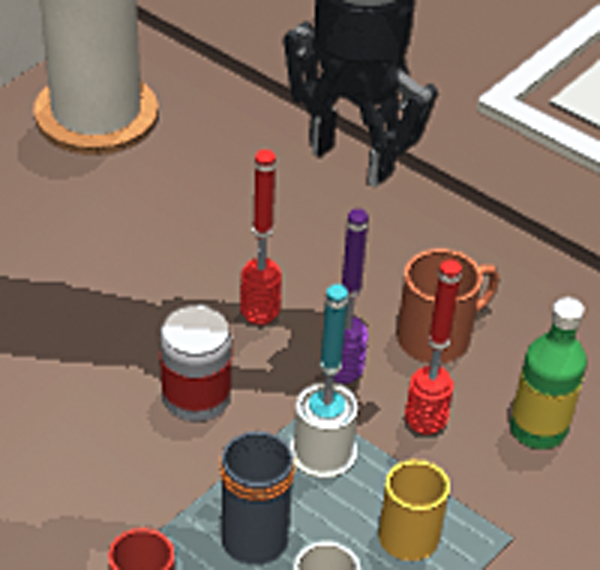

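The gripper is above the teal brush, with the fingers straddling it at side (370,150 in the crop). Lowering.

```bash
python3 -m inch '[[0.6,0,0,1,-0.6,0.2,0.6],[0.6,0,0,4,-0.6,0.2,0.6],[0.6,0,0,7,-0.6,0.2,0.6],[0.6,0,0,10,-0.6,0.2,0.6],[0.6,0,0,13,-0.6,0.2,0.6],[0.6,0,0,15,-0.6,0.2,0.6],[0.6,0,0,17,-0.6,0.2,0.6],[0.6,0,0,18.5,-0.6,0.2,0.6],[0.6,0,0,19.2,-0.6,0.2,0.6],[0.6,0,0,19.2,-0.6,0.2,0.6]]'; python3 plan.py .4358 .378 .163 0; python3 -c "
from plan import *
ims={n:manip.snapshot(n) for n in('side','top')}
crop(ims['side'],240,60,400,210,4,'a2.png')"
```

```text
clock: 5.47
tcp_pos: [0.4361, 0.373, 0.1619]
tcp_rot: [0.706, 0.001, 0.708, -0.004]
contact_force: [-0.3, 0.2, -0.1]
finger_gap: 0.0512
turn [-0.4 -0.1  0.3] shift cm [-0.11  0.5  -0.04] | at [0.4361 0.373  0.1619] F [-0.3  0.2 -0.1] gap 0.0512 t 5.5 j6 0.57
```

View pics/a2.png

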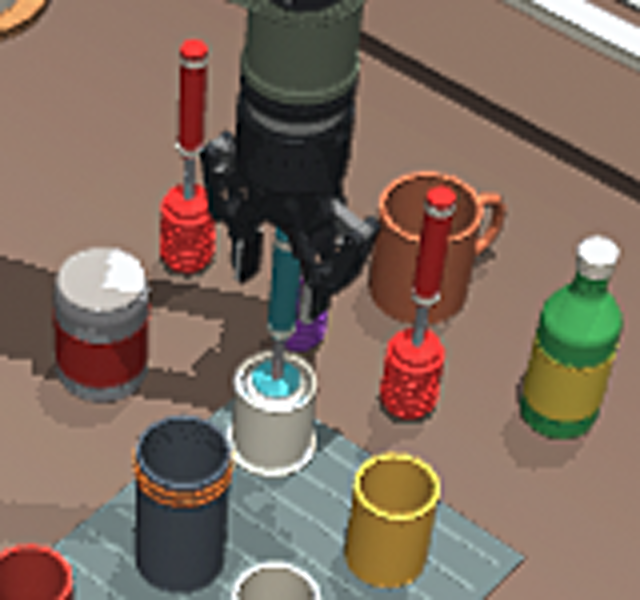

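The handle is between the fingers. I'll centre in y and close.

```bash
python3 -m inch '[[0,0,0,0,0.5,0,0.6],[0,0,0,0,0.5,0,0.6],[0,0,0,0,0.5,0,0.1],[0,0,0,0,0.5,0,0.1],[0,0,0,0,0.5,0,0.1],[0,0,0,0,0.5,0,0.1],[0,0,0,0,0.5,0,0.1],[0,0,0,0,0.5,0,0.1]]' 50; python3 plan.py .4358 .378 .30 0
```

```text
clock: 6.23
tcp_pos: [0.4378, 0.3801, 0.1655]
tcp_rot: [0.708, 0.002, 0.706, -0.002]
contact_force: [-0.9, -0.0, 4.6]
finger_gap: 0.0186
turn [-0.3  0.1  0. ] shift cm [-13.45  -0.22  -0.16] | at [0.4378 0.3801 0.1655] F [-0.9 -0.   4.6] gap 0.0186 t 6.2 j6 0.57
```

```bash
python3 -m inch '[[0,0,0,-1,0,0,0.1],[0,0,0,-3,0,0,0.1],[0,0,0,-6,0,0,0.1],[0,0,0,-9,0,0,0.1],[0,0,0,-12,0,0,0.1],[0,0,0,-14.5,0,0,0.1],[0,0,0,-15,0,0,0.1],[0,0,0,-15,0,0,0.1]]'; python3 plan.py .4575 .248 .315 0; python3 -c "
from plan import *
ims={n:manip.snapshot(n) for n in('side','top')}
plan(.4575,.248,.315,0)
crop(ims['side'],200,0,400,210,3,'a3.png');crop(ims['top'],150,150,350,290,4,'a3t.png')"
```

```text
clock: 6.9
tcp_pos: [0.4387, 0.3808, 0.3184]
tcp_rot: [0.71, 0.003, 0.704, -0.001]
contact_force: [0.2, 0.3, -0.9]
finger_gap: 0.0192
turn [-0.3  0.4 -0.1] shift cm [  0.33 -13.28   1.95] | at [0.4387 0.3808 0.3184] F [ 0.2  0.3 -0.9] gap 0.0192 t 6.9 j6 0.57
turn [-0.3  0.   0.1] shift cm [ -0.07 -13.17   2.13] | at [0.4369 0.3798 0.314 ] F [ 0.  -0.4 -1.6] gap 0.0185 t 7.0 j6 0.57
```

View pics/a3.png

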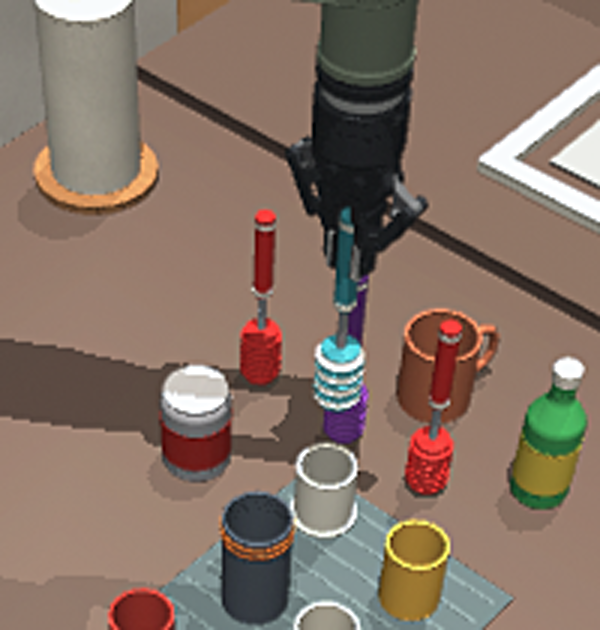

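View pics/a3t.png

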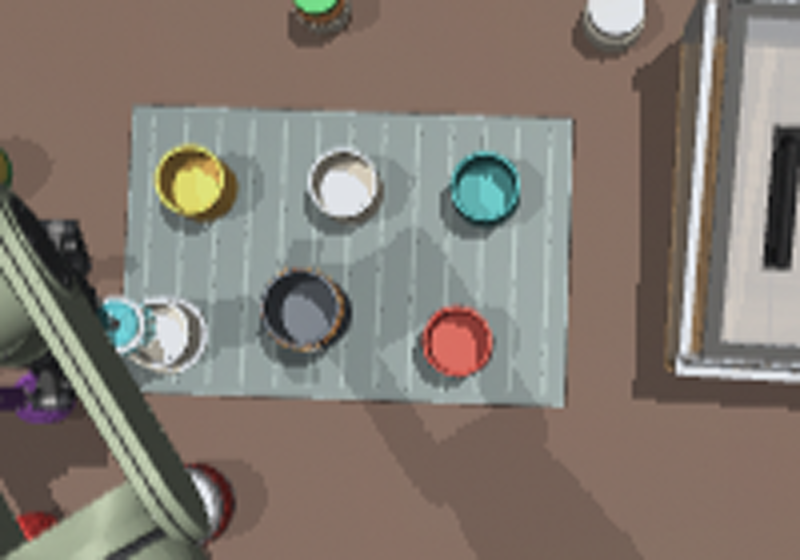

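The teal brush is held upright, with its head at (338,375) in the crop. I'll move above the shaker, then check the head position by vision.

```bash
sed -i 's/o=manip.get_obs(); Rc/o=avg(); Rc/' plan.py
cat >> cup.py <<'E'
def avg(k=6):
    P=[];o=None
    for i in range(k):
        o=manip.get_obs(); P.append(np.r_[o["tcp_pos"],o["tcp_rot"]*np.sign(o["tcp_rot"][0]),o["contact_force"]])
        if i<k-1: manip.snapshot("top")
    m=np.mean(P,0); o=dict(o); o["tcp_now"]=o["tcp_pos"]
    o["tcp_pos"]=m[:3]; o["tcp_rot"]=m[3:7]/np.linalg.norm(m[3:7]); o["contact_force"]=m[7:]; o["std"]=np.std(P,0)[:3]; return o
E
python3 -m inch '[[0,0,0,0,-1.5,0.5,0.1],[0,0,0,0,-4,1,0.1],[0,0,0,0,-7,1.5,0.1],[0,0,0,0,-10,2,0.1],[0,0,0,0,-12,2.1,0.1],[0,0,0,0,-13.2,2.1,0.1],[0,0,0,0,-13.2,2.1,0.1],[0,0,0,0,-13.2,2.1,0.1]]'
python3 - <<'E'
from plan import *
o=avg(); print(o["tcp_pos"].round(4),o["std"].round(4),o["tcp_now"].round(4),o["contact_force"].round(1))
ims={n:manip.snapshot(n) for n in("side","top")}
z=o["tcp_pos"][2]-.154
x,q,im=fitcyl(ims,o["tcp_pos"][0],o["tcp_pos"][1],z,.022,.07,cams=("side",),show=True); print("head",x,q)
x,q,im2=fitcyl(ims,.4575,.248,.004,.033,.12,cams=("side",),show=True); print("shaker",x,q)
cv2.imwrite("pics/b1.png",np.hstack([im,im2])); crop(ims["side"],200,60,360,260,3,"b2.png");plan(.4575,.248,.31)
E
```

```text
clock: 7.67
tcp_pos: [0.4566, 0.2475, 0.3128]
tcp_rot: [0.706, 0.001, 0.708, -0.003]
contact_force: [-0.6, 0.7, -1.0]
finger_gap: 0.0189
[0.4568 0.2483 0.3135] [0.0001 0.0004 0.0004] [0.4569 0.2486 0.3141] [-0.3  0.3 -0.9]
head [0.45470579 0.24980508] [np.float64(0.774)]
shaker [0.45803151 0.24822697] [np.float64(0.905)]
turn [-0.3  0.   0.1] shift cm [ 0.43 -0.01  0.04] | at [0.4571 0.2481 0.3143] F [-0.   0.2 -0.8] gap 0.0188 t 8.3 j6 0.34
```

View pics/b1.png

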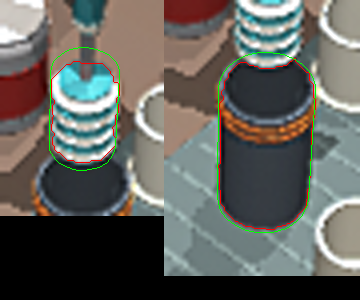

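View pics/b2.png

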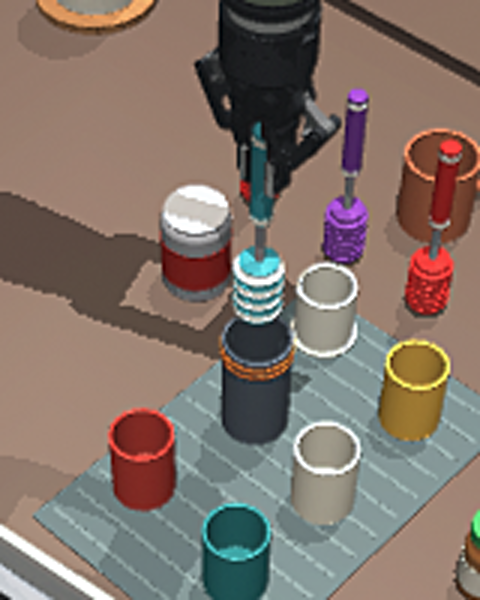

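The head is centred over the shaker mouth to within about 3 mm. Descending, and slowly near the bottom.

```bash
python3 -m inch '[[0,0,0,1,0,0,0.1],[0,0,0,3,0,0,0.1],[0,0,0,5,0,0,0.1],[0,0,0,7,0,0,0.1],[0,0,0,9,0,0,0.1],[0,0,0,11,0,0,0.1],[0,0,0,12.5,0,0,0.1],[0,0,0,13.5,0,0,0.1],[0,0,0,14,0,0,0.1],[0,0,0,14,0,0,0.1],[0,0,0,14,0,0,0.1]]'
python3 - <<'E'
from plan import *
plan(.4575,.248,.1665)
ims={n:manip.snapshot(n) for n in("side","top")};crop(ims["side"],200,60,360,260,3,"b3.png")
E
```

```text
clock: 9.18
tcp_pos: [0.4577, 0.2477, 0.1747]
tcp_rot: [0.708, 0.001, 0.707, -0.002]
contact_force: [-0.2, -1.2, -1.0]
finger_gap: 0.0186
turn [-0.3  0.2  0.1] shift cm [ 0.89  0.02 -0.06] | at [0.4581 0.2478 0.1754] F [ 0.  -0.1 -0.9] gap 0.0187 t 9.4 j6 0.34
```

View pics/b3.png

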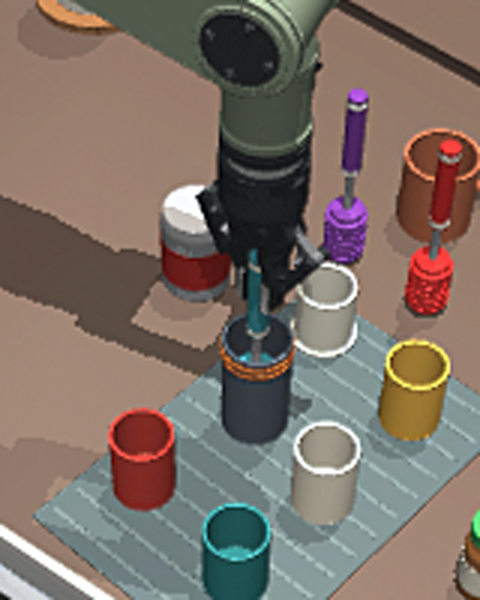

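The brush is inside and no force shows. Probing for the bottom.

```bash
python3 -m inch '[[0,0,0,0.4,0,0,0.1],[0,0,0,0.6,0,0,0.1],[0,0,0,0.6,0,0,0.1]]';python3 -m inch '[[0,0,0,0.2,0,0,0.1],[0,0,0,0.2,0,0,0.1]]';python3 -m inch '[[0,0,0,0.15,0,0,0.1],[0,0,0,0.15,0,0,0.1]]'; python3 plan.py .4575 .248 .1665
```

```text
clock: 9.78
tcp_pos: [0.4572, 0.2475, 0.1683]
tcp_rot: [0.707, 0.001, 0.707, -0.002]
contact_force: [-0.6, -0.7, -0.6]
finger_gap: 0.0188
clock: 9.95
tcp_pos: [0.4578, 0.2478, 0.1676]
tcp_rot: [0.708, 0.001, 0.706, -0.002]
contact_force: [-2.0, -0.1, 5.6]
finger_gap: 0.0187
clock: 10.12
tcp_pos: [0.458, 0.248, 0.1675]
tcp_rot: [0.708, 0.001, 0.706, -0.002]
contact_force: [-2.2, -0.2, 7.5]
finger_gap: 0.0188
turn [-0.3  0.1  0.1] shift cm [ 0.1   0.   -0.05] | at [0.458  0.248  0.1675] F [-2.2 -0.9  7. ] gap 0.019 t 10.4 j6 0.34
```

Contact shows at TCP z = 0.1676 with 7 N, so the tip is on the bottom. Now full strokes: up 8.5 cm, and down with a hold at the bottom.

```bash
M='up/down'; python3 -m inch '[[0,0,0,-2.5,0,0,0.1],[0,0,0,-5.5,0,0,0.1],[0,0,0,-8.5,0,0,0.1],[0,0,0,-8.8,0,0,0.1],[0,0,0,-8.8,0,0,0.1],[0,0,0,-6,0,0,0.1],[0,0,0,-3,0,0,0.1],[0,0,0,-1,0,0,0.1],[0,0,0,-0.2,0,0,0.1],[0,0,0,0.05,0,0,0.1],[0,0,0,0.05,0,0,0.1],[0,0,0,0.05,0,0,0.1]]'; python3 plan.py .4575 .248 .1665
```

```text
clock: 11.37
tcp_pos: [0.4557, 0.2475, 0.167]
tcp_rot: [0.706, 0.001, 0.708, -0.003]
contact_force: [-5.3, -1.1, 9.1]
finger_gap: 0.0189
turn [-0.3 -0.2  0.2] shift cm [0.05 0.05 0.18] | at [0.4557 0.2475 0.167 ] F [-5.3 -1.4  8.7] gap 0.0187 t 11.6 j6 0.34
```

```bash
python3 -m inch '[[0,0,0,-2.5,0,0.1,0.1],[0,0,0,-5.5,0,0.2,0.1],[0,0,0,-8.5,0,0.2,0.1],[0,0,0,-8.8,0,0.2,0.1],[0,0,0,-8.8,0,0.2,0.1],[0,0,0,-6,0,0.2,0.1],[0,0,0,-3,0,0.2,0.1],[0,0,0,-1,0,0.2,0.1],[0,0,0,-0.2,0,0.2,0.1],[0,0,0,0,0,0.2,0.1],[0,0,0,0,0,0.2,0.1],[0,0,0,0,0,0.2,0.1]]'; python3 plan.py .4575 .248 .1665
```

```text
clock: 12.62
tcp_pos: [0.4551, 0.2469, 0.1663]
tcp_rot: [0.703, -0.0, 0.711, -0.003]
contact_force: [-4.4, -2.4, 9.1]
finger_gap: 0.019
turn [-0.3 -0.6  0.3] shift cm [-0.03  0.11  0.25] | at [0.455  0.2469 0.1663] F [-4.4 -1.2  9.7] gap 0.0188 t 12.9 j6 0.34
```

```bash
python3 -m inch '[[0,0,0,-2.5,0,0.2,0.1],[0,-0.6,0,-5.5,0.1,0.2,0.1],[0,-0.6,0,-8.5,0.1,0.2,0.1],[0,-0.6,0,-8.8,0.1,0.2,0.1],[0,-0.6,0,-8.8,0.1,0.2,0.1]]'
python3 - <<'E'
from plan import *
plan(.4358,.378,.32)
ims={n:manip.snapshot(n) for n in("side","top")};crop(ims["side"],200,60,360,260,3,"b4.png")
E
```

```text
clock: 13.28
tcp_pos: [0.4586, 0.2486, 0.2553]
tcp_rot: [0.708, 0.0, 0.706, -0.003]
contact_force: [0.1, -0.7, -0.9]
finger_gap: 0.0185
turn [-0.3 -0.2  0.3] shift cm [-6.82 12.95 -2.19] | at [0.457  0.248  0.2525] F [-0.1  0.2 -0.8] gap 0.0189 t 13.5 j6 0.34
```

View pics/b4.png

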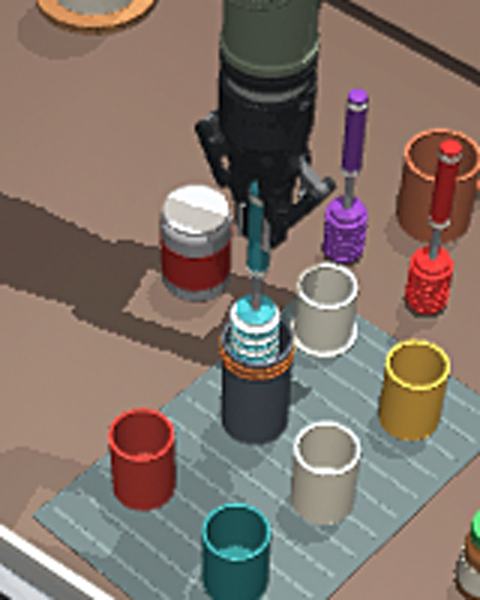

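The head is up at the mouth, (255,330) in the crop, and the shaker has not moved. That is three strokes. Now out and over the stand.

```bash
python3 -m inch '[[0,0,0,-3,0,0,0.1],[0,0,0,-6,0,0,0.1],[0,0,0,-6.8,0,0,0.1],[0,0,0,-6.8,2,-0.4,0.1],[0,0,0,-6.8,5,-1,0.1],[0,0,0,-6.8,8,-1.5,0.1],[0,0,0,-6.8,11,-2,0.1],[-0.3,0,0,-6.8,12.9,-2.2,0.1],[-0.3,0,0,-6.8,12.9,-2.2,0.1],[-0.3,0,0,-6.8,12.9,-2.2,0.1]]'
python3 - <<'E'
from plan import *
plan(.4358,.378,.1645)
ims={n:manip.snapshot(n) for n in("side","top")}
o=avg(1)
for n in("side","top"): print(n,fitcyl(ims,.4350,.379,.004,.03,.07,cams=(n,)))
crop(ims["side"],240,60,400,220,3.5,"b5.png")
E
```

```text
clock: 14.47
tcp_pos: [0.4351, 0.3779, 0.3183]
tcp_rot: [0.705, -0.004, 0.709, -0.002]
contact_force: [-0.1, -0.8, -0.8]
finger_gap: 0.0188
turn [ 0.  -0.2  0.4] shift cm [15.45  0.22  0.07] | at [0.4357 0.3769 0.319 ] F [-0.  -0.4 -0.7] gap 0.0184 t 14.7 j6 0.56
side (array([0.43624258, 0.37910748]), [np.float64(0.944)])
top (array([0.43508356, 0.37992972]), [np.float64(0.862)])
```

View pics/b5.png

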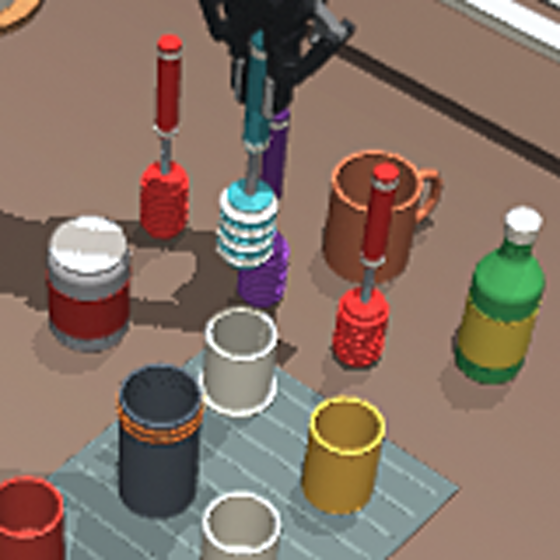

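```bash
python3 -m inch '[[0,0,0,1,0.2,0,0.1],[0,0,0,3,0.2,0,0.1],[0,-0.2,0.4,5,0.2,0,0.1],[0,-0.2,0.4,7,0.2,0,0.1],[0,-0.2,0.4,7.5,0.2,0,0.1],[0,-0.2,0.4,7.5,0.2,0,0.1],[0,-0.2,0.4,7.5,0.2,0,0.1]]'
python3 - <<'E'
from plan import *
plan(.4357,.379,.1645)
ims={n:manip.snapshot(n) for n in("side","top")}
o=avg(3);p=o["tcp_pos"]
b=np.array([270,100]);k=7
im=cv2.resize(ims["side"][100:185,270:350],None,fx=k,fy=k,interpolation=cv2.INTER_CUBIC)
for a in((p[0],p[1],p[2]-.1545,.022,.07),(.4357,.379,.004,.03,.07)): cv2.polylines(im,[((sil("side",*a)-b+.5)*k).astype(int)],True,(0,0,255),1)
cv2.imwrite("pics/b6.png",im)
E
```

```text
clock: 15.4
tcp_pos: [0.4361, 0.3782, 0.245]
tcp_rot: [0.707, 0.001, 0.707, 0.0]
contact_force: [-0.2, -0.6, -0.9]
finger_gap: 0.0189
turn [-0.   0.1 -0.1] shift cm [ 8.17  0.02 -0.12] | at [0.4367 0.3786 0.2462] F [-0.1 -0.  -0.1] gap 0.0188 t 15.7 j6 0.56
```

View pics/b6.png

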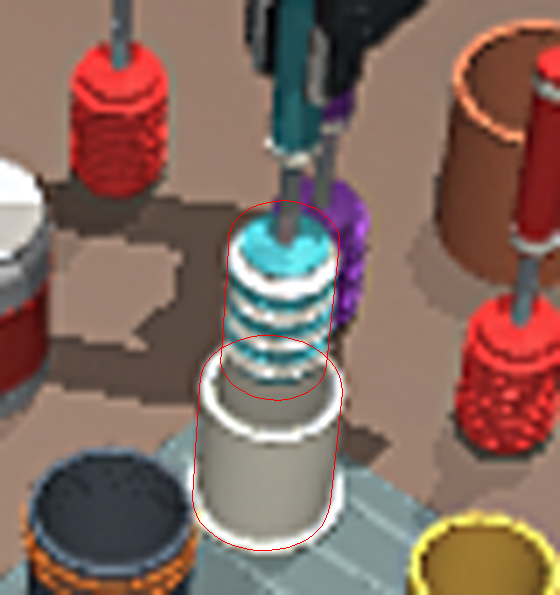

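The head lines up with the pot to about 1–2 mm, so I lower it.

```bash
python3 -m inch '[[0,0,0,1.5,0,-0.1,0.1],[0,0,0,3,0,-0.1,0.1],[0,0,0,4.5,0,-0.1,0.1],[0,0,0,6,0,-0.1,0.1],[0,0,0,7,0,-0.1,0.1],[0,0,0,7.5,0,-0.1,0.1],[0,0,0,7.5,0,-0.1,0.1]]';python3 plan.py .4357 .379 .1645
```

```text
clock: 16.43
tcp_pos: [0.4344, 0.378, 0.1689]
tcp_rot: [0.707, 0.0, 0.708, -0.0]
contact_force: [-0.2, -0.2, -1.2]
finger_gap: 0.0185
turn [-0.   0.1 -0.1] shift cm [0.63 0.03 0.02] | at [0.4355 0.3787 0.1708] F [ 0.1  0.1 -0.4] gap 0.0186 t 16.7 j6 0.57
```

```bash
python3 -m inch '[[0,0,0,0.3,0,0,0.1],[0,0,0,0.5,0,0,0.1],[0,0,0,0.5,0,0,0.1],[0,0,0,0.5,0,0,0.1]]';python3 plan.py .4357 .379 .1645;python3 -m inch '[[0,0,0,0.15,0,0,0.1],[0,0,0,0.15,0,0,0.1]]';python3 plan.py .4357 .379 .1645
```

```text
clock: 17.02
tcp_pos: [0.4358, 0.3789, 0.1665]
tcp_rot: [0.708, 0.001, 0.706, 0.001]
contact_force: [0.7, 0.3, -2.1]
finger_gap: 0.0185
turn [-0.   0.2 -0.2] shift cm [ 0.21  0.01 -0.02] | at [0.4359 0.3789 0.1666] F [ 0.4  0.3 -0.8] gap 0.0187 t 17.3 j6 0.57
clock: 17.43
tcp_pos: [0.4359, 0.3789, 0.1649]
tcp_rot: [0.708, 0.001, 0.706, 0.001]
contact_force: [-0.2, -0.9, -0.3]
finger_gap: 0.0188
turn [-0.   0.2 -0.2] shift cm [ 0.05  0.   -0.02] | at [0.4359 0.379  0.165 ] F [ 0.5 -0.1 -0.7] gap 0.0188 t 17.7 j6 0.57
```

The tip is within a millimetre of the floor. Opening gently, then up.

```bash
python3 -m inch '[[0,0,0,0.1,0,0,0.1],[0,0,0,0.1,0,0,0.25],[0,0,0,0.1,0,0,0.3],[0,0,0,0.1,0,0,0.4],[0,0,0,0.1,0,0,0.5],[0,0,0,0.1,0,0,0.6],[0,0,0,0.1,0,0,0.6],[0,0,0,0.1,0,0,0.6]]';python3 -m inch '[[0,0,0,-1,0,0,0.6],[0,0,0,-3,0,0,0.6],[0,0,0,-6,0,0,0.6],[0,0,0,-9,0,0,0.6],[0,0,0,-12,0,0,0.6],[0,0,0,-15,0,0,0.6],[0,0,0,-17,0,0,0.6],[0,0,0,-18.5,0,0,0.6]]'
python3 - <<'E'
from plan import *
plan(.531,-.1394,.33,-2.7+90)
ims={n:manip.snapshot(n) for n in("side","top")}
crop(ims["side"],200,60,400,260,3,"b7.png")
E
```

```text
clock: 18.35
tcp_pos: [0.436, 0.379, 0.1642]
tcp_rot: [0.708, 0.001, 0.706, 0.001]
contact_force: [0.7, -0.3, -0.2]
finger_gap: 0.0513
clock: 19.02
tcp_pos: [0.4361, 0.379, 0.3537]
tcp_rot: [0.71, 0.002, 0.704, 0.002]
contact_force: [-0.1, 0.2, 0.4]
finger_gap: 0.0513
turn [-87.3   0.6   0.1] shift cm [  2.01 -51.84   9.5 ] | at [0.4361 0.3789 0.3522] F [-0.2  0.1  0.5] gap 0.051 t 19.3 j6 0.57
```

View pics/b7.png

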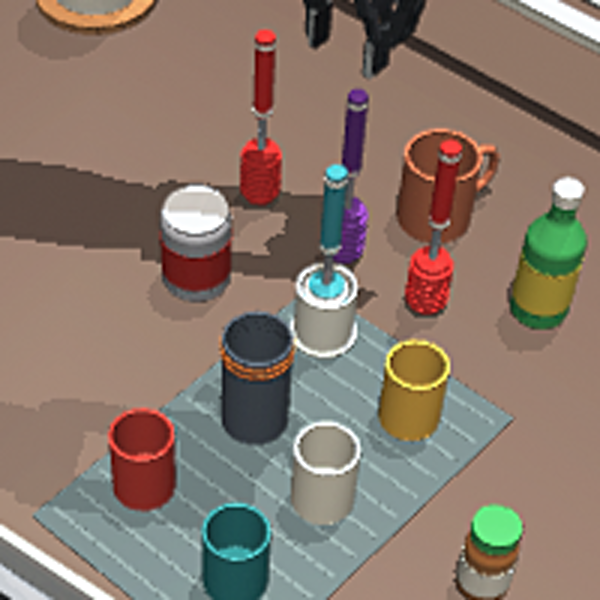

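The brush stands upright in the pot at (330,250), and nothing else moved. Next, the door.

```bash
python3 -m inch '[[-7,0,0,0,-3,0.5,0.6],[-14,0,0,0,-7,1,0.6],[-21,0,0,0,-11,2,0.6],[-28,0,0,0,-15,3,0.6],[-35,0,0,0,-19,4,0.6],[-42,0,0,0,-23,5,0.6],[-49,0,0,0,-27,6,0.6],[-56,0,0,0,-31,7,0.6],[-63,0,0,0,-35,8,0.6],[-70,0,0,0,-39,9,0.6],[-77,0,0,0,-43,9.5,0.6],[-84,0,0,0,-47,9.5,0.6]]';python3 plan.py .531 -.1394 .33 87.3
```

```text
clock: 20.37
tcp_pos: [0.5261, -0.0553, 0.345]
tcp_rot: [0.549, -0.444, 0.549, 0.446]
contact_force: [0.0, 0.1, 0.5]
finger_gap: 0.0514
turn [-9.6  0.  -0.2] shift cm [ 1.49 -2.26 -7.97] | at [ 0.526  -0.0567  0.345 ] F [-0.  -0.4  0.2] gap 0.0512 t 20.6 j6 -1.62
```

```bash
python3 -m inch '[[-5,0,0,1,-1,-3.5,0.6],[-9.6,0,0,1.5,-2.2,-7,0.6],[-9.6,0,0,3,-2.2,-7.9,0.6],[-9.6,0,0,5,-2.2,-7.9,0.6],[-9.6,0,0,5.5,-2.2,-7.9,0.6],[-9.6,0,0,5.5,-2.2,-7.9,0.6],[-9.6,0,0,5.5,-2.2,-7.9,0.6]]';python3 - <<'E'
from plan import *
plan(.531,-.1394,.212,87.3)
ims={n:manip.snapshot(n) for n in("side","top")}
crop(ims["side"],100,160,300,320,3.5,"d1.png")
for n in ims:
    print(n,[(np.round(d['xy'],1),round(d['p'],2)) for d in manip.landmark_of(n,'door_grip')][:2])
E
```

```text
clock: 21.2
tcp_pos: [0.5304, -0.1336, 0.2904]
tcp_rot: [0.511, -0.487, 0.511, 0.49]
contact_force: [0.0, 0.3, -0.6]
finger_gap: 0.0514
turn [ 0.   0.1 -0. ] shift cm [ 7.95 -0.03 -0.53] | at [ 0.531  -0.1343  0.2915] F [-0.3 -0.1  0.3] gap 0.0511 t 21.4 j6 -1.93
side [(array([198. , 259.5]), 0.89)]
top [(array([346.5, 200.3]), 0.77)]
```

View pics/d1.png

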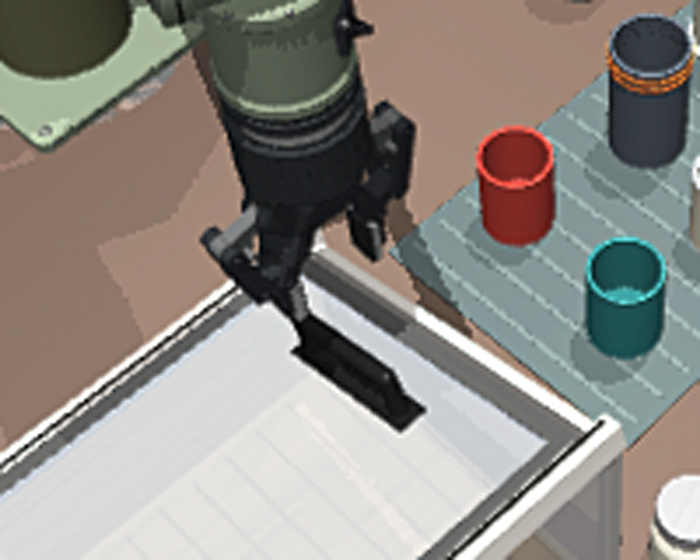

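The fingers straddle the bar, at (345,360) in the crop. Lowering, and closing after a look.

```bash
python3 -m inch '[[0,0,0,1.5,0,-0.5,0.6],[0,0,0,3,0,-0.5,0.6],[0,0,0,4.5,0,-0.5,0.6],[0,0,0,6,0,-0.5,0.6],[0,0,0,7,0,-0.5,0.6],[0,0,0,7.8,0,-0.5,0.6],[0,0,0,7.8,0,-0.5,0.6],[0,0,0,7.8,0,-0.5,0.6]]';python3 - <<'E'
from plan import *
plan(.531,-.1394,.212,87.3)
ims={n:manip.snapshot(n) for n in("side","top")}
crop(ims["side"],130,180,270,320,4,"d2.png")
E
```

```text
clock: 22.32
tcp_pos: [0.5301, -0.1399, 0.2127]
tcp_rot: [0.512, -0.487, 0.512, 0.489]
contact_force: [-0.9, 0.2, -0.4]
finger_gap: 0.0513
turn [-0.   0.1 -0. ] shift cm [ 0.16 -0.03  0.08] | at [ 0.5307 -0.1402  0.2136] F [-0.1 -0.   0.1] gap 0.0515 t 22.6 j6 -1.94
```

View pics/d2.png

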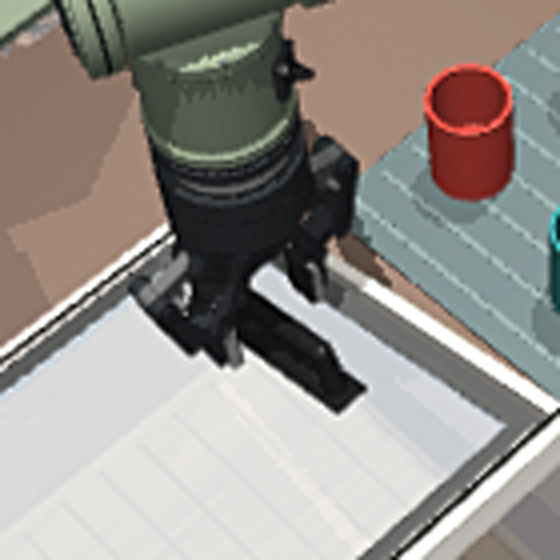

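```bash
python3 -m inch '[[0,0,0,0,0,0,0.4],[0,0,0,0,0,0,0.2],[0,0,0,0,0,0,0.1],[0,0,0,0,0,0,0.05],[0,0,0,0,0,0,0.05],[0,0,0,0,0,0,0.05],[0,0,0,0,0,0,0.05]]' 40; python3 -m inch '[[0,0,0,0,0,-0.5,0.05],[0,0,0,0,0,-2,0.05],[0,0,0,0,0,-4,0.05],[0,0,0,0,0,-6,0.05]]';python3 plan.py .5189 -.397 .212 87.3
```

```text
clock: 23.25
tcp_pos: [0.5306, -0.14, 0.2137]
tcp_rot: [0.512, -0.488, 0.511, 0.488]
contact_force: [-0.3, 1.0, 2.7]
finger_gap: 0.0113
clock: 23.58
tcp_pos: [0.5278, -0.1996, 0.2137]
tcp_rot: [0.512, -0.488, 0.511, 0.489]
contact_force: [0.1, 3.0, 2.6]
finger_gap: 0.0114
turn [-0.1  0.   0. ] shift cm [  0.17  -0.08 -19.54] | at [ 0.5277 -0.2018  0.2137] F [-0.3 -0.8  1.6] gap 0.0116 t 23.8 j6 -2.04
```

```bash
python3 -m inch '[[0,0,0,0,0,-2,0.05],[0,0,0,0,0,-4,0.05],[0,0,0,0,0,-6,0.05],[0,0,0,0,0,-8,0.05],[0,0,0,0,0,-10,0.05],[0,0,0,0,0,-12,0.05],[0,0,0,0,0,-14,0.05],[0,0,0,0,0,-16,0.05],[0,0,0,0,0,-17.5,0.05],[0,0,0,0,0,-18.5,0.05],[0,0,0,0,0,-19,0.05],[0,0,0,0,0,-19.2,0.05]]';python3 plan.py .5189 -.397 .212 87.3;  python3 -m inch '[[0,0,0,0,0,-0.3,0.05],[0,0,0,0,0,-0.6,0.05],[0,0,0,0,0,-0.6,0.05]]';python3 plan.py .5189 -.397 .212 87.3
```

```text
clock: 24.83
tcp_pos: [0.5187, -0.3924, 0.2137]
tcp_rot: [0.512, -0.488, 0.512, 0.488]
contact_force: [0.4, 0.6, 4.0]
finger_gap: 0.0115
turn [-0.1 -0.   0. ] shift cm [ 0.17 -0.04 -0.46] | at [ 0.5187 -0.3924  0.2137] F [ 0.3 -0.7  2.8] gap 0.0112 t 25.1 j6 -2.3
clock: 25.33
tcp_pos: [0.5185, -0.3964, 0.2137]
tcp_rot: [0.513, -0.487, 0.511, 0.489]
contact_force: [-1.3, 4.4, 4.5]
finger_gap: 0.0113
turn [-0.   0.2  0. ] shift cm [ 0.17 -0.04 -0.05] | at [ 0.5185 -0.3965  0.2137] F [-1.1  4.8  4.8] gap 0.0117 t 25.6 j6 -2.31
```

The stop is reached at 4.8 N, and the travel matches the expected 0.27 m. The travel direction gives a yaw of -2.73°. Releasing and lifting.

```bash
python3 -m inch '[[0,0,0,0,0,0,0.3],[0,0,0,0,0,0,0.5],[0,0,0,0,0,0,0.5],[0,0,0,0,0,0,0.5],[0,0,0,-2,0,0,0.5],[0,0,0,-5,0,0,0.5],[0,0,0,-8,0,0,0.5],[0,0,0,-11,0,0,0.5],[0,0,0,-13,0,0,0.5],[0,0,0,-13,0,0,0.5]]';python3 - <<'E'
from plan import *
plan(.4317,.1195,.25,-2.7)
ims={n:manip.snapshot(n) for n in("side","top")}
cv2.imwrite("pics/e_top.png",ims["top"]);cv2.imwrite("pics/e_side.png",ims["side"])
P=[]
for nm,g,r,h in(("teal",(.5655,.097),.03,.08),("yel",(.567,.3515),.03,.08),("red",(.431,.1195),.03,.08),("cream",(.566,.2195),.03,.08),("shaker",(.458,.248),.033,.12)):
    print(nm,*[(lambda q:(q[0].round(4),q[1]))(fitcyl(ims,*g,.004,r,h,cams=c)) for c in(("side",),("top",),("side","top"))])
E
```

```text
clock: 26.42
tcp_pos: [0.5202, -0.3989, 0.3508]
tcp_rot: [0.512, -0.492, 0.511, 0.484]
contact_force: [0.9, 0.7, 0.8]
finger_gap: 0.0427
turn [90.   0.1  0. ] shift cm [ 9.52 11.15 51.2 ] | at [ 0.5187 -0.3973  0.3447] F [ 0.   0.2 -0.4] gap 0.0427 t 26.7 j6 -2.31
teal (array([0.5648, 0.098 ]), [np.float64(0.968)]) (array([0.5651, 0.0958]), [np.float64(0.965)]) (array([0.5651, 0.0967]), [np.float64(0.937), np.float64(0.953)])
yel (array([0.5664, 0.3533]), [np.float64(0.98)]) (array([0.5669, 0.3503]), [np.float64(0.97)]) (array([0.5674, 0.3509]), [np.float64(0.95), np.float64(0.959)])
red (array([0.431 , 0.1206]), [np.float64(0.982)]) (array([0.4312, 0.1181]), [np.float64(0.961)]) (array([0.4318, 0.119 ]), [np.float64(0.957), np.float64(0.945)])
cream (array([0.5659, 0.221 ]), [np.float64(0.974)]) (array([0.5667, 0.2185]), [np.float64(0.949)]) (array([0.5667, 0.2184]), [np.float64(0.942), np.float64(0.95)])
shaker (array([0.458 , 0.2493]), [np.float64(0.937)]) (array([0.4558, 0.2456]), [np.float64(0.878)]) (array([0.4566, 0.2486]), [np.float64(0.93), np.float64(0.872)])
```

View pics/e_top.png

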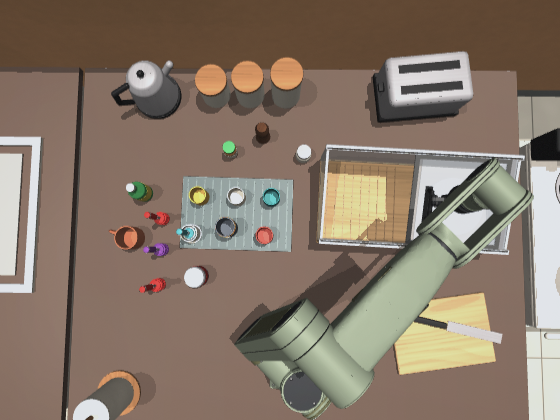

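View pics/e_side.png

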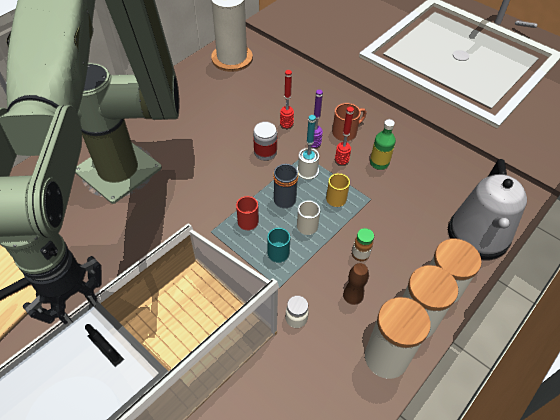

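The door is fully open and the bay is clear. All four tumblers are where they were (both cameras agree to within 3 mm). Picking red first.

```bash
python3 -m inch '[[7,0,0,0,1,3,0.9],[14,0,0,0,2,7,0.9],[21,0,0,0,3,11,0.9],[28,0,0,0,4,15,0.9],[35,0,0,0,5,19,0.9],[42,0,0,0,6,23,0.9],[49,0,0,0,7,27,0.9],[56,0,0,0,8,31,0.9],[63,0,0,0,9,35,0.9],[70,0,0,0,10,39,0.9],[77,0,0,0,11,43,0.9],[84,0,0,0,11.1,47,0.9]]';python3 plan.py .4313 .1193 .15 -2.7
```

```text
clock: 27.77
tcp_pos: [0.4292, 0.0564, 0.3434]
tcp_rot: [0.705, -0.041, 0.707, 0.045]
contact_force: [0.3, -0.5, -0.0]
finger_gap: 0.0768
turn [10.  -0.2 -0.4] shift cm [19.38  5.99  1.  ] | at [0.4297 0.0573 0.3434] F [-0.2  0.3 -0.1] gap 0.0769 t 28.0 j6 -0.21
```

```bash
python3 -m inch '[[5,0,0,3,3,0.5,0.95],[10,0,-0.4,7,6,1,0.95],[10,0,-0.4,11,6,1,0.95],[10,0,-0.4,15,6,1,0.95],[10,0,-0.4,18,6,1,0.95],[10,0,-0.4,19.4,6,1,0.95],[10,0,-0.4,19.4,6,1,0.95],[10,0,-0.4,19.4,6,1,0.95]]';python3 plan.py .4313 .1193 .037 -2.7
```

```text
clock: 28.68
tcp_pos: [0.4318, 0.1148, 0.1489]
tcp_rot: [0.705, 0.016, 0.709, -0.018]
contact_force: [0.3, 0.6, 0.5]
finger_gap: 0.0812
turn [-0.  -0.1  0.1] shift cm [11.4   0.4  -0.23] | at [0.4335 0.1154 0.151 ] F [0.2 0.7 0.4] gap 0.0808 t 28.9 j6 0.12
```

```bash
python3 -m inch '[[0,0,0,0.5,0.4,-0.2,0.95],[0,0,0,3,0.4,-0.2,0.95],[0,0,0,6,0.4,-0.2,0.95],[0,0,0,8.5,0.4,-0.2,0.95],[0,0,0,10.5,0.4,-0.2,0.95],[0,0,0,11.4,0.4,-0.2,0.95],[0,0,0,11.4,0.4,-0.2,0.95],[0,0,0,11.4,0.4,-0.2,0.95]]';python3 plan.py .4313 .1193 .037 -2.7;  python3 -m inch '[[0,0,0,0,0,0,0.7],[0,0,0,0,0,0,0.6],[0,0,0,0,0,0,0.5],[0,0,0,0,0,0,0.5],[0,0,0,0,0,0,0.5],[0,0,0,0,0,0,0.5]]' 40;python3 plan.py .4313 .1193 .25 -2.7
```

```text
clock: 29.6
tcp_pos: [0.4325, 0.12, 0.0381]
tcp_rot: [0.707, 0.016, 0.706, -0.017]
contact_force: [0.8, 0.9, 0.8]
finger_gap: 0.0811
turn [0.  0.2 0.1] shift cm [ 0.2  -0.08 -0.21] | at [0.4334 0.12   0.039 ] F [ 0.1 -0.   0.1] gap 0.0811 t 29.9 j6 0.13
clock: 30.35
tcp_pos: [0.4341, 0.1201, 0.0404]
tcp_rot: [0.709, 0.016, 0.705, -0.017]
contact_force: [-2.3, 0.0, 7.4]
finger_gap: 0.0603
turn [0.  0.3 0.1] shift cm [-20.97  -0.11  -0.18] | at [0.4341 0.1201 0.0403] F [-1.6 -0.   6.9] gap 0.0596 t 30.6 j6 0.13
```

Gripped, with a gap of 60 mm. Lift and carry to slot (-72, 90).

```bash
python3 -m inch '[[0,0,0,-1,0,0,0.5],[0,0,0,-4,0,0,0.5],[0,0,0,-8,0,0,0.5],[0,0,0,-12,0,0,0.5],[0,0,0,-16,0,0,0.5],[0,0,0,-20,0,0,0.5],[0,0,0,-24,0,0,0.5],[0,0,0,-28,0,0,0.5],[0,0,0,-30,0,0,0.5],[0,0,0,-30,0,0,0.5]]';python3 - <<'E'
from plan import *
ims={n:manip.snapshot(n) for n in("side","top")}
cv2.imwrite("pics/f1.png",ims["side"])
plan(.4766,-.2779,.34,-2.7)
E
```

```text
clock: 31.43
tcp_pos: [0.4354, 0.1207, 0.3469]
tcp_rot: [0.713, 0.017, 0.701, -0.017]
contact_force: [0.4, -0.9, -0.7]
finger_gap: 0.0599
turn [0.  0.1 0.1] shift cm [ -0.11 -39.57   6.37] | at [0.4316 0.1204 0.3382] F [-0.4 -0.4 -2.5] gap 0.0601 t 31.8 j6 0.13
```

View pics/f1.png

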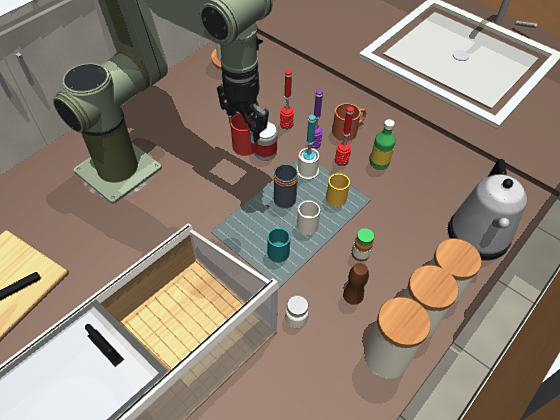

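Red is held, at (243,135). Carrying across.

```bash
python3 -m inch '[[0,0,0,0,-3,1,0.5],[0,0,0,0,-7,2,0.5],[0,0,0,0,-11,3,0.5],[0,0,0,0,-15,4,0.5],[0,0,0,0,-19,5,0.5],[0,0,0,0,-23,6.2,0.5],[0,0,0,0,-27,6.4,0.5],[0,0,0,0,-31,6.4,0.5],[0,0,0,0,-35,6.4,0.5],[0,0,0,0,-38,6.4,0.5],[0,0,0,0,-39.5,6.4,0.5],[0,0,0,0,-39.5,6.4,0.5]]';python3 plan.py .4766 -.2779 .044 -2.7
```

```text
clock: 32.78
tcp_pos: [0.4758, -0.2802, 0.3365]
tcp_rot: [0.706, 0.018, 0.708, -0.018]
contact_force: [-0.2, -0.2, -2.2]
finger_gap: 0.0601
turn [-0.  -0.1 -0. ] shift cm [29.34 -0.09  0.05] | at [ 0.4765 -0.277   0.3374] F [-0.1  0.4 -1.8] gap 0.0598 t 33.0 j6 -0.64
```

```bash
python3 -m inch '[[0,0,0,2,0,0,0.5],[0,0,0,6,0,0,0.5],[0,0,0,10,0,0,0.5],[0,0,0,14,0,0,0.5],[0,0,0,18,0,0,0.5],[0,0,0,22,0,0,0.5],[0,0,0,25,0,0,0.5],[0,0,0,27,0,0,0.5],[0,0,0,28,0,0,0.5],[0,0,0,28.5,0,0,0.5],[0,0,0,28.5,0,0,0.5]]';python3 plan.py .4766 -.2779 .0445 -2.7
```

```text
clock: 33.95
tcp_pos: [0.4805, -0.2752, 0.0538]
tcp_rot: [0.709, 0.014, 0.705, -0.016]
contact_force: [7.8, -0.9, -3.2]
finger_gap: 0.0598
turn [0.2 0.3 0.2] shift cm [ 0.99 -0.28 -0.38] | at [ 0.4804 -0.2752  0.0544] F [ 6.5 -0.5 -3.5] gap 0.0599 t 34.2 j6 -0.64
```

There is 7 N in +x, so something touches the front wall or track. I'll look.

Run:
```python
from plan import *
ims={n:manip.snapshot(n) for n in("side","top")}
crop(ims["side"],100,180,290,340,4,"g1.png");crop(ims["top"],290,130,450,270,4,"g1t.png")
```

```text
(no output)
```

View pics/g1.png

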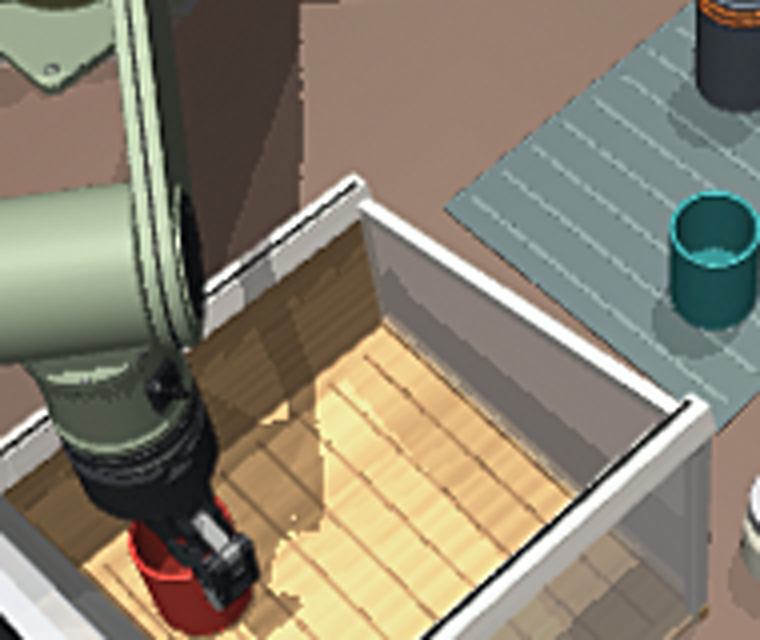

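View pics/g1t.png

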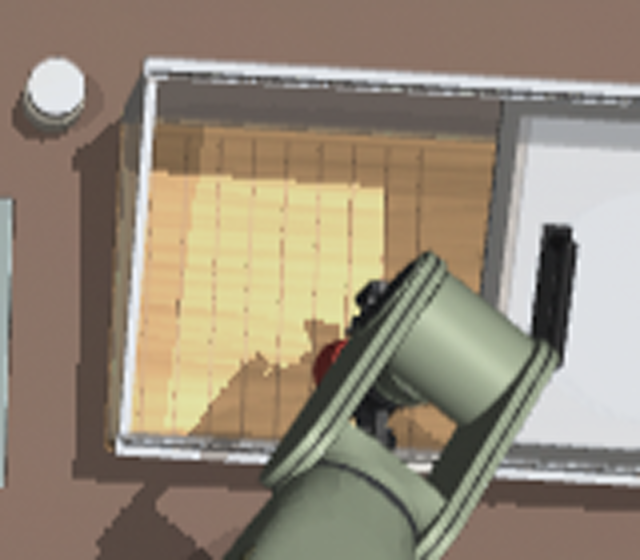

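Run:
```python
from plan import *
def c(p): 
    d=p[:2]-CV[:2];a=CV[2];return np.round([np.cos(a)*d[0]+np.sin(a)*d[1],-np.sin(a)*d[0]+np.cos(a)*d[1]],4)
for px in((372,280),(372,295),(378,410),(385,445),(120,445),(270,475),(540,350)):
    q=(290+px[0]/4,130+px[1]/4)
    print(px,[ (z,c(onplane("top",q,z))) for z in(.1,.14,.2,.25,.3)])
print(manip.get_obs()["joints"].round(3),manip.get_obs()["joint_torque"].round(1)); print(c(np.array([.4804,-.2752])))
```

```text
(372, 280) [(0.1, array([0.0047, 0.0873])), (0.14, array([0.    , 0.0964])), (0.2, array([-0.0071,  0.1099])), (0.25, array([-0.013 ,  0.1212])), (0.3, array([-0.0189,  0.1325]))]
(372, 295) [(0.1, array([-0.008 ,  0.0868])), (0.14, array([-0.0124,  0.0959])), (0.2, array([-0.019 ,  0.1095])), (0.25, array([-0.0245,  0.1208])), (0.3, array([-0.03  ,  0.1321]))]
(378, 410) [(0.1, array([-0.1046,  0.078 ])), (0.14, array([-0.1065,  0.0873])), (0.2, array([-0.1093,  0.1012])), (0.25, array([-0.1116,  0.1128])), (0.3, array([-0.1139,  0.1244]))]
(385, 445) [(0.1, array([-0.1336,  0.071 ])), (0.14, array([-0.1347,  0.0805])), (0.2, array([-0.1363,  0.0947])), (0.25, array([-0.1377,  0.1065])), (0.3, array([-0.1391,  0.1184]))]
(120, 445) [(0.1, array([-0.147 ,  0.2925])), (0.14, array([-0.1477,  0.2962])), (0.2, array([-0.1488,  0.3017])), (0.25, array([-0.1498,  0.3063])), (0.3, array([-0.1507,  0.3109]))]
(270, 475) [(0.1, array([-0.1644,  0.1659])), (0.14, array([-0.1647,  0.1729])), (0.2, array([-0.1651,  0.1834])), (0.25, array([-0.1655,  0.1921])), (0.3, array([-0.1659,  0.2009]))]
(540, 350) [(0.1, array([-0.0461, -0.0558])), (0.14, array([-0.0494, -0.043 ])), (0.2, array([-0.0545, -0.0238])), (0.25, array([-0.0588, -0.0078])), (0.3, array([-0.063 ,  0.0082]))]
[-0.677  0.368  1.74   0.002  1.027 -0.635] [ -1.6 -40.7 -21.8  -0.8   1.3  -0. ]
[-0.0684  0.093 ]
```

The gripper's knuckles are about 70 mm out from the centre and touched the front track. Columns have to be at |x| ≤ 60 mm, so I shift inward and then lower.

```bash
python3 -m inch '[[0,0,0,0,0,0.4,0.5],[0,0,0,0,0,0.8,0.5],[0,0,0,0,0,1.1,0.5],[0,0,0,0,0,1.1,0.5],[0,0,0,0,0,1.1,0.5]]';python3 plan.py .4917 -.2766 .0445 -2.7
```

```text
clock: 34.72
tcp_pos: [0.4915, -0.2754, 0.0547]
tcp_rot: [0.709, 0.014, 0.705, -0.016]
contact_force: [0.1, 0.2, -1.9]
finger_gap: 0.0599
turn [0.2 0.3 0.2] shift cm [ 1.01 -0.1   0.05] | at [ 0.4912 -0.2755  0.0546] F [-0.2  0.  -1.6] gap 0.0603 t 35.0 j6 -0.62
```

Free again. Lowering the last 10 mm and releasing.

```bash
python3 -m inch '[[0.2,0.3,0.2,0.4,0,0,0.5],[0.2,0.3,0.2,0.8,0,0,0.5],[0.2,0.3,0.2,0.95,0,0,0.5],[0.2,0.3,0.2,0.95,0,0,0.5]]';python3 plan.py .4917 -.2766 .0445 -2.7
```

```text
clock: 35.3
tcp_pos: [0.4909, -0.2757, 0.0447]
tcp_rot: [0.707, 0.017, 0.707, -0.016]
contact_force: [-0.4, 0.2, -1.0]
finger_gap: 0.0597
turn [ 0.   0.  -0.1] shift cm [ 0.03 -0.09  0.07] | at [ 0.491  -0.2757  0.0448] F [-0.1 -0.  -1.9] gap 0.0596 t 35.5 j6 -0.62
```

```bash
python3 -m inch '[[0,0,0,0.1,0,0,0.5],[0,0,0,0.1,0,0,0.5],[0,0,0,0.1,0,0,0.75],[0,0,0,0.1,0,0,0.8],[0,0,0,0.1,0,0,0.83],[0,0,0,0.1,0,0,0.83],[0,0,0,-0.8,0,0,0.83],[0,0,0,-3,0,0,0.83],[0,0,0,-6,0,0,0.83],[0,0,0,-10,0,0,0.83],[0,0,0,-14,0,0,0.83],[0,0,0,-18,0,0,0.83]]';  python3 -m inch '[[0,0,0,-4,0,0,0.83],[0,0,0,-8,0,0,0.83],[0,0,0,-11,0,0,0.83],[0,0,0,-11.5,0,0,0.83],[0,0,0,-11.5,4,0,0.83]]'
python3 - <<'E'
from plan import *
plan(.565,.0967,.25,-2.7)
ims={n:manip.snapshot(n) for n in("side","top")}
cv2.imwrite("pics/g2.png",ims["side"])
E
```

```text
clock: 36.55
tcp_pos: [0.4906, -0.2755, 0.2272]
tcp_rot: [0.707, 0.017, 0.707, -0.016]
contact_force: [0.9, 0.2, -0.7]
finger_gap: 0.071
clock: 36.97
tcp_pos: [0.4934, -0.2415, 0.3465]
tcp_rot: [0.709, 0.016, 0.704, -0.022]
contact_force: [0.1, 0.6, -0.4]
finger_gap: 0.071
turn [ 0.   0.1 -0. ] shift cm [ 9.39 33.43  5.67] | at [ 0.4926 -0.2347  0.3435] F [-0.3  0.8 -0.3] gap 0.071 t 37.2 j6 -0.56
```

View pics/g2.png

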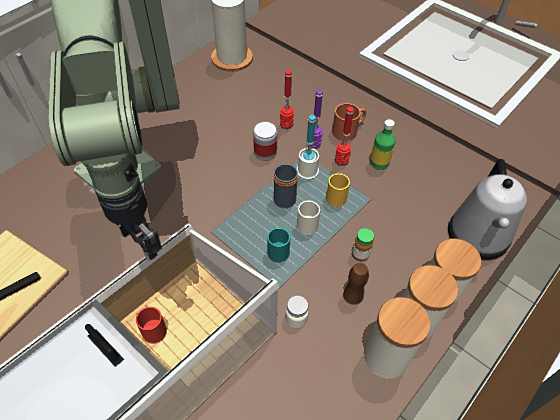

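Red stands upright in the bay at (151,324), and the others have not moved. Next, teal.

```bash
python3 -m inch '[[0,0,0,0,4,1,0.83],[0,0,0,0,8,2,0.83],[0,0,0,0,12,3,0.95],[0,0,0,0,16,4,0.95],[0,0,0,0,20,5,0.95],[0,0,0,0,24,5.7,0.95],[0,0,0,1,28,5.7,0.95],[0,0,0,4,31,5.7,0.95],[0,0,0,8,33,5.7,0.95],[0,0,0,12,33.4,5.7,0.95],[0,0,0,16,33.4,5.7,0.95],[0,0,0,18,33.4,5.7,0.95]]'; python3 -m inch '[[0,0,0,1,0,0,0.95],[0,0,0,1,0,0,0.95]]'; python3 plan.py .565 .0967 .037 -2.7
```

```text
clock: 38.32
tcp_pos: [0.561, 0.0952, 0.1554]
tcp_rot: [0.703, 0.017, 0.711, -0.016]
contact_force: [-1.1, -0.7, -0.9]
finger_gap: 0.0815
clock: 38.48
tcp_pos: [0.5574, 0.0946, 0.1405]
tcp_rot: [0.7, 0.017, 0.714, -0.017]
contact_force: [-0.5, 0.1, -0.9]
finger_gap: 0.0811
turn [-0.  -0.6 -0. ] shift cm [10.85  0.21  0.48] | at [0.5612 0.0947 0.1455] F [ 0.  -0.1  0. ] gap 0.0816 t 38.7 j6 0.06
```

```bash
python3 -m inch '[[0,0,0,0.5,0.2,0.3,0.95],[0,0,0,3,0.2,0.3,0.95],[0,0,0,6,0.2,0.3,0.95],[0,0,0,8.5,0.2,0.3,0.95],[0,0,0,10,0.2,0.3,0.95],[0,0,0,10.8,0.2,0.3,0.95],[0,0,0,10.8,0.2,0.3,0.95],[0,0,0,10.8,0.2,0.3,0.95]]'; python3 plan.py .565 .0967 .037 -2.7
```

```text
clock: 39.4
tcp_pos: [0.5667, 0.0969, 0.0411]
tcp_rot: [0.706, 0.017, 0.708, -0.016]
contact_force: [1.0, -0.4, 1.0]
finger_gap: 0.0813
turn [-0.  -0.1 -0. ] shift cm [ 0.48 -0.03 -0.22] | at [0.5672 0.0969 0.0418] F [ 0.2 -0.1  0.3] gap 0.0812 t 39.6 j6 0.06
```

Closing and lifting.

```bash
python3 -m inch '[[0,0,0,0.4,0,-0.2,0.9],[0,0,0,0.4,0,-0.2,0.6],[0,0,0,0.4,0,-0.2,0.5],[0,0,0,0.4,0,-0.2,0.5],[0,0,0,0.4,0,-0.2,0.5],[0,0,0,0.4,0,-0.2,0.5],[0,0,0,0.4,0,-0.2,0.5]]' 40;python3 plan.py .565 .0967 .037 -2.7; python3 -m inch '[[0,0,0,-1,0,0,0.5],[0,0,0,-4,0,0,0.5],[0,0,0,-8,0,0,0.5],[0,0,0,-12,0,0,0.5],[0,0,0,-16,0,0,0.5],[0,0,0,-20,0,0,0.5],[0,0,0,-24,0,0,0.5],[0,0,0,-28,0,0,0.5],[0,0,0,-30,0,0,0.5],[0,0,0,-30,0,0,0.5],[0,0,0,-30,0,0,0.5]]'
python3 - <<'E'
from plan import *
print(cw([(.058,.092,0)],CV))
p=cw([(.058,.092,0)],CV)[0]
plan(p[0],p[1],.34,-2.7)
ims={n:manip.snapshot(n) for n in("side","top")}
crop(ims["side"],150,60,390,270,3,"h1.png")
E
```

```text
clock: 40.23
tcp_pos: [0.5652, 0.097, 0.0381]
tcp_rot: [0.706, 0.017, 0.708, -0.016]
contact_force: [-0.4, -0.1, 3.6]
finger_gap: 0.0586
turn [-0.  -0.1 -0.1] shift cm [ 0.11 -0.03 -0.02] | at [0.5652 0.097  0.0381] F [-1.1  0.   4.3] gap 0.0584 t 40.5 j6 0.07
clock: 41.4
tcp_pos: [0.5659, 0.0967, 0.339]
tcp_rot: [0.707, 0.017, 0.707, -0.016]
contact_force: [-0.6, -0.2, -3.6]
finger_gap: 0.0586
[[ 0.60665836 -0.28212659  0.        ]]
turn [-0.  -0.3 -0. ] shift cm [ -0.48 -37.64   5.99] | at [0.5646 0.0967 0.3358] F [-0.5  0.1 -2.4] gap 0.0586 t 41.6 j6 0.07
```

View pics/h1.png

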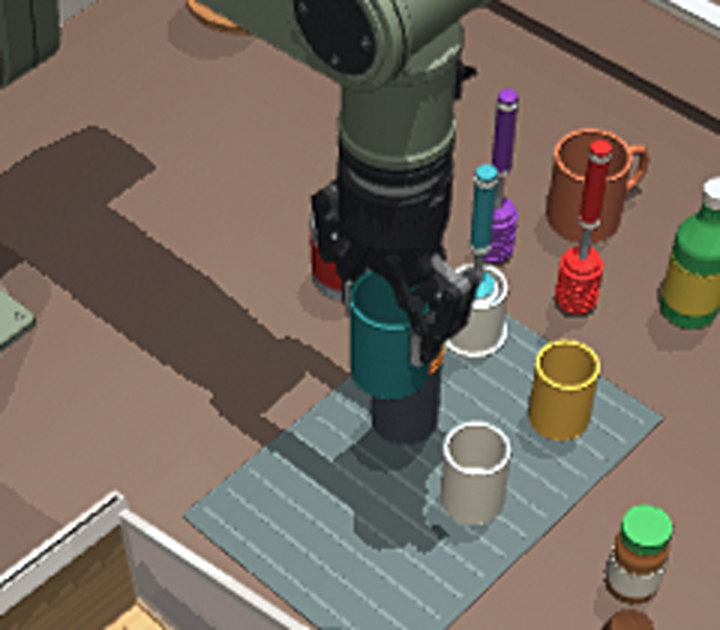

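Teal is held upright. Carrying it to slot (58, 92).

```bash
python3 -m inch '[[0,0,0,-0.5,-3,1,0.5],[0,0,0,-0.5,-7,2,0.5],[0,0,0,-0.5,-11,3,0.5],[0,0,0,-0.5,-15,4,0.5],[0,0,0,-0.5,-19,5,0.5],[0,0,0,-0.5,-23,6,0.5],[0,0,0,-0.5,-27,6,0.5],[0,0,0,-0.5,-31,6,0.5],[0,0,0,-0.5,-34,6,0.5],[0,0,0,-0.5,-36.5,6,0.5],[0,0,0,-0.5,-37.6,6,0.5],[0,0,0,-0.5,-37.6,6,0.5]]';python3 plan.py .6067 -.2821 .042 -2.7
```

```text
clock: 42.75
tcp_pos: [0.6063, -0.2844, 0.3389]
tcp_rot: [0.704, 0.018, 0.709, -0.018]
contact_force: [0.9, -0.2, -2.1]
finger_gap: 0.0588
turn [-0.  -0.4 -0.1] shift cm [29.78 -0.15  0.15] | at [ 0.6071 -0.2811  0.3398] F [ 0.2  0.3 -1.8] gap 0.0584 t 43.0 j6 -0.52
```

```bash
python3 -m inch '[[0,0,0,2,-0.1,0,0.5],[0,0,0,6,-0.1,0,0.5],[0,0,0,10,-0.1,0,0.5],[0,0,0,14,-0.1,0,0.5],[0,0,0,18,-0.1,0,0.5],[0,0,0,22,-0.1,0,0.5],[0,0,0,25,-0.1,0,0.5],[0,0,0,27,-0.1,0,0.5],[0,0,0,28,-0.1,0,0.5],[0,0,0,28.5,-0.1,0,0.5],[0,0,0,28.5,-0.1,0,0.5],[0,0,0,28.5,-0.1,0,0.5]]';python3 plan.py .6067 -.2821 .042 -2.7
```

```text
clock: 44.0
tcp_pos: [0.6075, -0.2805, 0.0576]
tcp_rot: [0.706, 0.015, 0.708, -0.016]
contact_force: [0.3, -0.0, -1.0]
finger_gap: 0.0586
turn [ 0.1 -0.1  0. ] shift cm [ 1.59 -0.12 -0.07] | at [ 0.6075 -0.2809  0.0579] F [ 0.1  0.2 -1.7] gap 0.0586 t 44.2 j6 -0.52
```

```bash
python3 -m inch '[[0,0,0,0.7,0,0,0.5],[0,0,0,1.3,0,0,0.5],[0,0,0,1.6,0,0,0.5],[0,0,0,1.6,0,0,0.5],[0,0,0,1.6,0,0,0.5]]';python3 plan.py .6067 -.2821 .042 -2.7; python3 -m inch '[[0,0,0,0,0,0,0.75],[0,0,0,0,0,0,0.8],[0,0,0,0,0,0,0.83],[0,0,0,0,0,0,0.83],[0,0,0,-0.8,0,0,0.83],[0,0,0,-3,0,0,0.83],[0,0,0,-6,0,0,0.83],[0,0,0,-10,0,0,0.83],[0,0,0,-14,0,0,0.83],[0,0,0,-18,0,0,0.83],[0,0,0,-22,0,0,0.83],[0,0,0,-26,0,0,0.83]]';  python3 -m inch '[[0,0,0,-3,0,0,0.83],[0,0,0,-4,4,0,0.83],[0,0,0,-4,8,0,0.83],[0,0,0,-4,12,0,0.83],[0,0,0,-4,16,0,0.83],[0,0,0,-4,16,0,0.83],[0,0,0,-4,16,0,0.83]]'
python3 - <<'E'
from plan import *
plan(.5665,.2195,.25,-2.7)
ims={n:manip.snapshot(n) for n in("side","top")}
cv2.imwrite("pics/g3.png",ims["side"])
for nm,g,r,h in(("yel",(.567,.3515),.03,.08),("cream",(.566,.2195),.03,.08),("shaker",(.458,.248),.033,.12)):
    print(nm,*[(lambda q:(q[0].round(4),q[1]))(fitcyl(ims,*g,.004,r,h,cams=c)) for c in(("side",),("top",))])
E
```

```text
clock: 44.67
tcp_pos: [0.607, -0.2812, 0.0421]
tcp_rot: [0.706, 0.016, 0.708, -0.016]
contact_force: [-2.3, -0.1, 4.3]
finger_gap: 0.0585
turn [ 0.1 -0.2  0. ] shift cm [ 0.01 -0.09 -0.03] | at [ 0.607  -0.2812  0.0421] F [-2.3  0.5  4.9] gap 0.0586 t 44.9 j6 -0.52
clock: 45.92
tcp_pos: [0.6074, -0.2808, 0.3048]
tcp_rot: [0.706, 0.016, 0.708, -0.016]
contact_force: [0.6, -0.5, -0.3]
finger_gap: 0.0707
clock: 46.5
tcp_pos: [0.6148, -0.1185, 0.3456]
tcp_rot: [0.707, 0.014, 0.707, -0.015]
contact_force: [-0.4, -0.2, 0.1]
finger_gap: 0.0706
turn [ 0.1 -0.1  0.1] shift cm [ 9.46 33.82 -6.31] | at [ 0.6146 -0.121   0.345 ] F [ 0.1 -0.2 -0.2] gap 0.071 t 46.8 j6 -0.29
yel (array([0.5665, 0.3532]), [np.float64(0.98)]) (array([0.5673, 0.3506]), [np.float64(0.969)])
cream (array([0.5658, 0.2209]), [np.float64(0.98)]) (array([0.5667, 0.2185]), [np.float64(0.949)])
shaker (array([0.458 , 0.2493]), [np.float64(0.935)]) (array([0.4549, 0.2455]), [np.float64(0.878)])
```

View pics/g3.png

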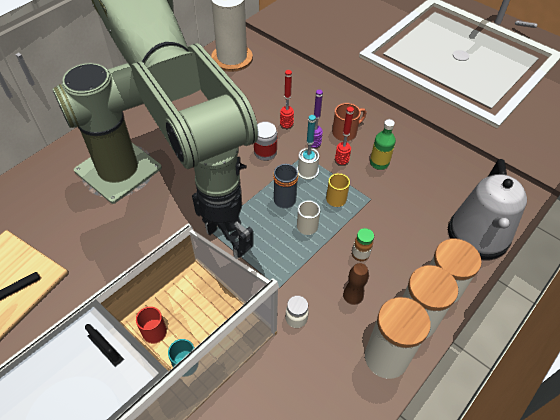

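Teal is placed, standing at (182,350). The knuckles would pass close to the shaker when picking cream, so I take cream with the jaws at 45°.

```bash
python3 plan.py .5663 .2197 .25 45; python3 -m inch '[[0,0,0,0,4,-1,0.83],[0,0,0,0,8,-2,0.83],[0,0,0,0,12,-3,0.95],[0,0,0,0,16,-4,0.95],[0,0,0,0,20,-5,0.95],[0,0,0,0,24,-6,0.95],[0,0,0,0,28,-6.3,0.95],[0,0,0,0,31,-6.3,0.95],[0,0,0,0,33,-6.3,0.95],[0,0,0,0,33.8,-6.3,0.95]]'; python3 plan.py .5663 .2197 .25 45
```

```text
turn [-47.7  -0.1  -0. ] shift cm [ 9.44 33.9  -6.38] | at [ 0.6146 -0.1218  0.3445] F [ 0.4 -0.1  0.2] gap 0.0709 t 47.1 j6 -0.29
clock: 47.93
tcp_pos: [0.5665, 0.2223, 0.3444]
tcp_rot: [0.706, 0.015, 0.708, -0.015]
contact_force: [0.3, -0.4, -0.0]
finger_gap: 0.0812
turn [-47.5  -0.2   0. ] shift cm [ 9.43 -0.01 -0.05] | at [0.567  0.2199 0.3443] F [ 0.  -0.3 -0.3] gap 0.0812 t 48.2 j6 0.27
```

```bash
python3 -m inch '[[-7,0,0,3,0,0,0.95],[-14,0,0,6,0,0,0.95],[-21,0,0,9,0,0,0.95],[-28,0,0,12,0,0,0.95],[-35,0,0,15,0,0,0.95],[-42,0,0,18,0,0,0.95],[-47.5,0,0,19,0,0,0.95],[-47.5,0,0,19,0,0,0.95],[-47.5,0,0,19,0,0,0.95]]';python3 plan.py .5663 .2197 .037 45
```

```text
clock: 48.93
tcp_pos: [0.567, 0.2159, 0.154]
tcp_rot: [0.653, -0.268, 0.656, 0.268]
contact_force: [-0.4, -0.0, 0.1]
finger_gap: 0.0813
turn [-0.4 -0.   0.1] shift cm [11.9   0.35  0.07] | at [0.5682 0.2168 0.156 ] F [ 0.  0. -0.] gap 0.0814 t 49.2 j6 -0.56
```

```bash
python3 -m inch '[[0,0,0,1,0.3,0,0.95],[0,0,0,4,0.3,0,0.95],[0,0,0,7,0.3,0,0.95],[0,0,0,9.5,0.3,0,0.95],[0,0,0,11,0.3,0,0.95],[0,0,0,11.9,0.3,0,0.95],[0,0,0,11.9,0.3,0,0.95],[0,0,0,11.9,0.3,0,0.95]]';python3 plan.py .5663 .2197 .037 45;python3 -m inch '[[0,0,0,0.1,0,0,0.9],[0,0,0,0.1,0,0,0.6],[0,0,0,0.1,0,0,0.5],[0,0,0,0.1,0,0,0.5],[0,0,0,0.1,0,0,0.5],[0,0,0,0.1,0,0,0.5],[0,0,0,0.1,0,0,0.5]]' 40;python3 plan.py .5663 .2197 .037 45
```

```text
clock: 49.85
tcp_pos: [0.5666, 0.2197, 0.0377]
tcp_rot: [0.654, -0.269, 0.653, 0.269]
contact_force: [0.4, 0.6, 0.8]
finger_gap: 0.0811
turn [-0.3  0.2  0.2] shift cm [ 0.19  0.08 -0.1 ] | at [0.5676 0.2198 0.0389] F [ 0.1  0.3 -0.1] gap 0.0815 t 50.1 j6 -0.55
clock: 50.68
tcp_pos: [0.5685, 0.2199, 0.0392]
tcp_rot: [0.656, -0.27, 0.652, 0.268]
contact_force: [0.2, -0.9, 6.1]
finger_gap: 0.0588
turn [-0.3  0.3  0.2] shift cm [ 0.22  0.14 -0.17] | at [0.5684 0.2199 0.0392] F [-0.5  0.1  5.5] gap 0.059 t 50.9 j6 -0.55
```

```bash
python3 -m inch '[[0,0,0,-1,0,0,0.5],[0,0,0,-4,0,0,0.5],[0,0,0,-8,0,0,0.5],[0,0,0,-12,0,0,0.5],[7,0,0,-16,0,0,0.5],[14,0,0,-20,0,0,0.5],[21,0,0,-24,0,0,0.5],[28,0,0,-28,0,0,0.5],[35,0,0,-30,0,0,0.5],[42,0,0,-30,0,0,0.5],[47.5,0,0,-30,0,0,0.5],[47.5,0,0,-30,0,0,0.5]]'; python3 plan.py .6102 -.209 .34 -2.7
```

```text
clock: 51.93
tcp_pos: [0.5662, 0.2198, 0.3395]
tcp_rot: [0.709, 0.018, 0.705, -0.018]
contact_force: [0.4, 1.3, -2.4]
finger_gap: 0.059
turn [ 0.   0.3 -0. ] shift cm [ -0.12 -42.62   6.42] | at [0.5661 0.2198 0.3385] F [-0.   0.2 -1.7] gap 0.0589 t 52.2 j6 0.28
```

```bash
python3 -m inch '[[0,0,0,0,-3,0.5,0.5],[0,0,0,0,-7,1,0.5],[0,0,0,0,-11,2,0.5],[0,0,0,0,-15,3,0.5],[0,0,0,0,-19,4,0.5],[0,0,0,0,-23,5,0.5],[0,0,0,0,-27,6.4,0.5],[0,0,0,0,-31,6.4,0.5],[0,0,0,0,-35,6.4,0.5],[0,0,0,0,-39,6.4,0.5],[0,0,0,0,-42,6.4,0.5],[0,0,0,0,-42.6,6.4,0.5]]';python3 -m inch '[[0,0,0,0,0,0,0.5]]'; python3 plan.py .6102 -.209 .043 -2.7
```

```text
clock: 53.18
tcp_pos: [0.609, -0.2147, 0.3374]
tcp_rot: [0.708, 0.018, 0.706, -0.019]
contact_force: [0.9, 0.1, -1.7]
finger_gap: 0.0589
clock: 53.27
tcp_pos: [0.6085, -0.2166, 0.3367]
tcp_rot: [0.707, 0.019, 0.706, -0.02]
contact_force: [-0.4, 0.7, -1.9]
finger_gap: 0.0595
turn [-0.3  0.1  0.1] shift cm [29.38  0.62  0.06] | at [ 0.6088 -0.2146  0.3369] F [-0.2  0.3 -1.7] gap 0.0593 t 53.5 j6 -0.42
```

```bash
python3 -m inch '[[0,0,0,2,0.6,0,0.5],[0,0,0,6,0.6,0,0.5],[0,0,0,10,0.6,0,0.5],[0,0,0,14,0.6,0,0.5],[0,0,0,18,0.6,0,0.5],[0,0,0,22,0.6,0,0.5],[0,0,0,25,0.6,0,0.5],[0,0,0,27,0.6,0,0.5],[0,0,0,28,0.6,0,0.5],[0,0,0,28.2,0.6,0,0.5],[0,0,0,28.2,0.6,0,0.5],[0,0,0,28.2,0.6,0,0.5]]';python3 plan.py .6102 -.209 .043 -2.7
```

```text
clock: 54.52
tcp_pos: [0.6121, -0.2078, 0.0577]
tcp_rot: [0.709, 0.016, 0.705, -0.019]
contact_force: [0.8, -0.0, -1.5]
finger_gap: 0.0592
turn [-0.2  0.4  0.2] shift cm [ 1.47 -0.1  -0.17] | at [ 0.6119 -0.2081  0.0577] F [ 0.4  0.2 -2. ] gap 0.0589 t 54.8 j6 -0.41
```

```bash
python3 -m inch '[[0,0,0,0.7,0,-0.1,0.5],[0,0.4,0,1.2,0,-0.1,0.5],[0,0.4,0,1.45,0,-0.1,0.5],[0,0.4,0,1.45,0,-0.1,0.5],[0,0.4,0,1.45,0,-0.1,0.5]]';python3 plan.py .6102 -.209 .043 -2.7; python3 -m inch '[[0,0,0,0,0,0,0.75],[0,0,0,0,0,0,0.8],[0,0,0,0,0,0,0.83],[0,0,0,0,0,0,0.83],[0,0,0,-0.8,0,0,0.83],[0,0,0,-3,0,0,0.83],[0,0,0,-6,0,0,0.83],[0,0,0,-10,0,0,0.83],[0,0,0,-14,0,0,0.83],[0,0,0,-18,0,0,0.83],[0,0,0,-22,0,0,0.83],[0,0,0,-26,0,0,0.83]]';  python3 -m inch '[[0,0,0,-3,0,0,0.83],[0,0,0,-4,4,0,0.83],[0,0,0,-4,8,0,0.83],[0,0,0,-4,12,0,0.83],[0,0,0,-4,16,0,0.83],[0,0,0,-4,16,0,0.83],[0,0,0,-4,16,0,0.83]]'
python3 - <<'E'
from plan import *
plan(.567,.352,.15,-2.7)
ims={n:manip.snapshot(n) for n in("side","top")}
cv2.imwrite("pics/g4.png",ims["side"])
for nm,g,r,h in(("yel",(.567,.3515),.03,.08),("shaker",(.458,.248),.033,.12)):
    print(nm,*[(lambda q:(q[0].round(4),q[1]))(fitcyl(ims,*g,.004,r,h,cams=c)) for c in(("side",),("top",))])
E
```

```text
clock: 55.18
tcp_pos: [0.6101, -0.2081, 0.0434]
tcp_rot: [0.706, 0.017, 0.708, -0.019]
contact_force: [-2.7, 0.8, 4.8]
finger_gap: 0.0593
turn [-0.2 -0.2  0.2] shift cm [ 0.03 -0.09  0.01] | at [ 0.6101 -0.2081  0.0433] F [-2.7  1.1  5. ] gap 0.059 t 55.4 j6 -0.41
clock: 56.43
tcp_pos: [0.6105, -0.2072, 0.3061]
tcp_rot: [0.706, 0.017, 0.708, -0.019]
contact_force: [0.5, -1.2, 0.0]
finger_gap: 0.0707
clock: 57.02
tcp_pos: [0.6185, -0.0448, 0.3464]
tcp_rot: [0.706, 0.015, 0.707, -0.017]
contact_force: [0.2, -1.7, -0.6]
finger_gap: 0.0704
turn [-0.2 -0.1  0.2] shift cm [19.46 39.7  -7.1 ] | at [ 0.6185 -0.0474  0.3459] F [-0.2 -0.2 -0.1] gap 0.0709 t 57.3 j6 -0.16
yel (array([0.5665, 0.3533]), [np.float64(0.98)]) (array([0.5676, 0.3502]), [np.float64(0.969)])
shaker (array([0.4586, 0.2486]), [np.float64(0.941)]) (array([0.4565, 0.2454]), [np.float64(0.858)])
```

View pics/g4.png

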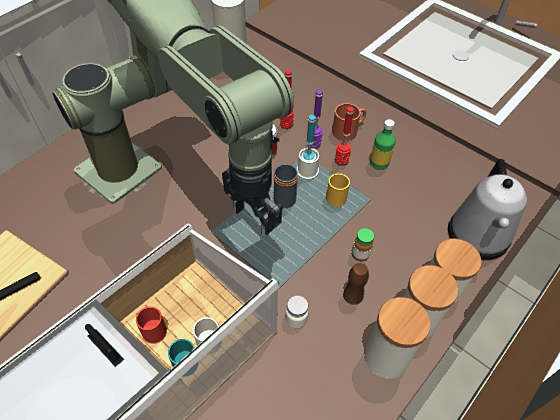

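Cream stands at (205,328). Yellow and the shaker have not moved. Picking yellow.

```bash
python3 -m inch '[[0,0,0,0,4,-1,0.83],[0,0,0,0,8,-2,0.83],[0,0,0,0,12,-3,0.95],[0,0,0,0,16,-4,0.95],[0,0,0,0,20,-5,0.95],[0,0,0,0,24,-6,0.95],[0,0,0,0,28,-7,0.95],[0,0,0,2,32,-7.1,0.95],[0,0,0,6,36,-7.1,0.95],[0,0,0,10,39,-7.1,0.95],[0,0,0,13,39.7,-7.1,0.95],[0,0,0,15,39.7,-7.1,0.95]]'; python3 -m inch '[[0,0,0,0,0,0,0.95],[0,0,0,0,0,0,0.95]]'; python3 plan.py .567 .352 .037 -2.7
```

```text
clock: 58.37
tcp_pos: [0.5675, 0.3533, 0.192]
tcp_rot: [0.706, 0.017, 0.708, -0.019]
contact_force: [-0.1, -0.1, -0.8]
finger_gap: 0.081
clock: 58.53
tcp_pos: [0.5659, 0.3523, 0.1887]
tcp_rot: [0.704, 0.016, 0.71, -0.02]
contact_force: [0.2, -0.4, 1.2]
finger_gap: 0.0813
turn [-0.2 -0.   0.1] shift cm [15.69 -0.08 -0.17] | at [0.5688 0.3529 0.1939] F [ 0.3 -0.1  0.4] gap 0.0812 t 58.8 j6 0.48
```

```bash
python3 -m inch '[[0,0,0,1,0,0,0.95],[0,0,0,4,0,-0.1,0.95],[0,0,0,7,0,-0.1,0.95],[0,0,0,10,0,-0.1,0.95],[0,0,0,12.5,0,-0.1,0.95],[0,0,0,14.5,0,-0.1,0.95],[0,0,0,15.7,0,-0.1,0.95],[0,0,0,15.8,0,-0.1,0.95],[0,0,0,15.8,0,-0.1,0.95]]'
python3 - <<'E'
from plan import *
plan(.567,.352,.037,-2.7)
ims={n:manip.snapshot(n) for n in("side","top")}
crop(ims["side"],200,60,400,220,3.5,"g5.png")
E
```

```text
clock: 59.53
tcp_pos: [0.5695, 0.3531, 0.0381]
tcp_rot: [0.708, 0.019, 0.706, -0.018]
contact_force: [0.1, 0.7, 0.5]
finger_gap: 0.0816
turn [-0.3  0.3 -0.1] shift cm [ 0.28 -0.2  -0.36] | at [0.5706 0.3538 0.0398] F [0.3 0.1 0.3] gap 0.0813 t 59.8 j6 0.48
```

View pics/g5.png

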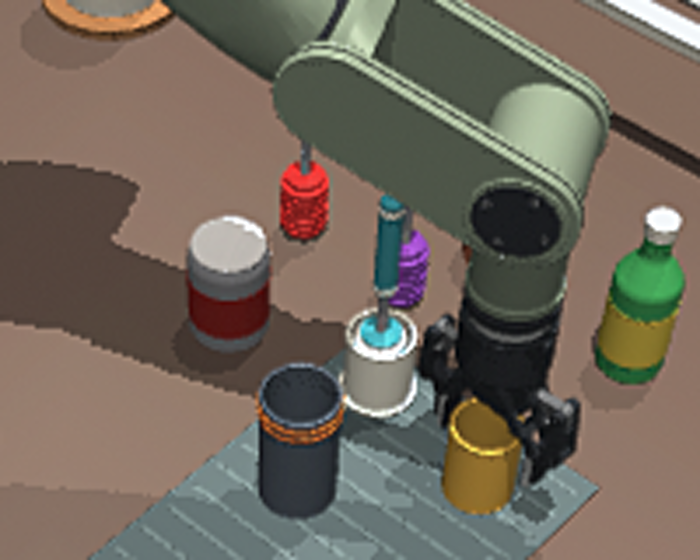

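The brush has not moved and yellow is between the fingers. Gripping.

```bash
python3 -m inch '[[0,0.3,0,0.2,-0.1,-0.3,0.95],[0,0.3,0,0.2,-0.1,-0.3,0.7],[0,0.3,0,0.2,-0.1,-0.3,0.5],[0,0.3,0,0.2,-0.1,-0.3,0.5],[0,0.3,0,0.2,-0.1,-0.3,0.5],[0,0.3,0,0.2,-0.1,-0.3,0.5],[0,0.3,0,0.2,-0.1,-0.3,0.5]]' 40;python3 plan.py .567 .352 .037 -2.7; python3 -m inch '[[0,0,0,-1,0,0,0.5],[0,0,0,-4,0,0,0.5],[0,0,0,-8,0,0,0.5],[0,0,0,-12,0,0,0.5],[0,0,0,-16,0,0,0.5],[0,0,0,-20,0,0,0.5],[0,0,0,-24,0,0,0.5],[0,0,0,-28,0,0,0.5],[0,0,0,-30,0,0,0.5],[0,0,0,-30,0,0,0.5],[0,0,0,-30,0,0,0.5]]'; python3 plan.py .6136 -.139 .34 -2.7
```

```text
clock: 60.47
tcp_pos: [0.5674, 0.353, 0.0378]
tcp_rot: [0.707, 0.019, 0.707, -0.018]
contact_force: [0.7, 0.5, 2.1]
finger_gap: 0.0592
turn [-0.3  0.  -0.1] shift cm [ 0.08 -0.1  -0.03] | at [0.5674 0.353  0.0378] F [0.2 0.1 2.6] gap 0.059 t 60.7 j6 0.48
clock: 61.63
tcp_pos: [0.5674, 0.3526, 0.3391]
tcp_rot: [0.708, 0.019, 0.706, -0.017]
contact_force: [-0.1, -1.1, -2.6]
finger_gap: 0.0594
turn [-0.3 -0.2  0. ] shift cm [ -0.5  -48.79   7.27] | at [0.5662 0.352  0.3352] F [-0.5 -0.2 -2.6] gap 0.059 t 61.9 j6 0.48
```

```bash
python3 -m inch '[[0,0,0,-0.5,-3,0.5,0.5],[0,0,0,-0.5,-7,1,0.5],[0,0,0,-0.5,-11,2,0.5],[0,0,0,-0.5,-15,3,0.5],[0,0,0,-0.5,-19,4,0.5],[0,0,0,-0.5,-23,5,0.5],[0,0,0,-0.5,-27,6,0.5],[0,0,0,-0.5,-31,7,0.5],[0,0,0,-0.5,-35,7.2,0.5],[0,0,0,-0.5,-39,7.2,0.5],[0,0,0,-0.5,-43,7.2,0.5],[0,0,0,-0.5,-46,7.2,0.5]]';python3 -m inch '[[0,0,0,0,-1.5,0,0.5],[0,0,0,0,-2.5,0,0.5],[0,0,0,0,-2.5,0,0.5]]'; python3 plan.py .6134 -.139 .042 -2.7
```

```text
clock: 62.88
tcp_pos: [0.6131, -0.1145, 0.3371]
tcp_rot: [0.704, 0.019, 0.71, -0.019]
contact_force: [0.3, -0.3, -1.5]
finger_gap: 0.0596
clock: 63.13
tcp_pos: [0.6109, -0.1415, 0.3352]
tcp_rot: [0.703, 0.02, 0.711, -0.02]
contact_force: [0.2, 0.7, -2.2]
finger_gap: 0.0587
turn [-0.4 -0.6  0. ] shift cm [29.43 -0.    0.47] | at [ 0.6116 -0.1388  0.3363] F [ 0.1  0.3 -1.8] gap 0.0595 t 63.4 j6 -0.31
```

```bash
python3 -m inch '[[0,0,0,2,0,0.1,0.5],[0,-0.3,0,6,0,0.1,0.5],[0,-0.3,0,10,0,0.1,0.5],[0,-0.3,0,14,0,0.1,0.5],[0,-0.3,0,18,0,0.1,0.5],[0,-0.3,0,22,0,0.1,0.5],[0,-0.3,0,25,0,0.1,0.5],[0,-0.3,0,27,0,0.1,0.5],[0,-0.3,0,28,0,0.1,0.5],[0,-0.3,0,28.2,0,0.1,0.5],[0,-0.3,0,28.2,0,0.1,0.5],[0,-0.3,0,28.2,0,0.1,0.5]]';python3 plan.py .6134 -.139 .042 -2.7
```

```text
clock: 64.38
tcp_pos: [0.6125, -0.1379, 0.0574]
tcp_rot: [0.707, 0.017, 0.707, -0.019]
contact_force: [-0.8, -0.0, -1.3]
finger_gap: 0.0595
turn [-0.2  0.   0.1] shift cm [ 1.54 -0.08  0.12] | at [ 0.6123 -0.1382  0.0574] F [-0.3 -0.  -1.8] gap 0.0592 t 64.6 j6 -0.31
```

```bash
python3 -m inch '[[0,0,0,0.7,0,0,0.5],[0,0,0,1.2,0,0,0.5],[0,0,0,1.5,0,0,0.5],[0,0,0,1.5,0,0,0.5],[0,0,0,1.5,0,0,0.5]]';python3 plan.py .6134 -.139 .042 -2.7; python3 -m inch '[[0,0,0,0,0,0,0.75],[0,0,0,0,0,0,0.8],[0,0,0,0,0,0,0.83],[0,0,0,0,0,0,0.83],[0,0,0,-0.8,0,0,0.83],[0,0,0,-3,0,0,0.83],[0,0,0,-6,0,0,0.83],[0,0,0,-10,0,0,0.83],[0,0,0,-14,0,0,0.83],[0,0,0,-18,0,0,0.83],[0,0,0,-22,0,0,0.83],[0,0,0,-26,0,0,0.83]]';  python3 -m inch '[[0,0,0,-3,0,0,0.83],[0,0,0,-4,4,-2,0.83],[0,0,0,-4,8,-4,0.83],[0,0,0,-4,12,-6,0.83],[0,0,0,-4,16,-8,0.83],[0,0,0,-4,16,-8,0.83],[0,0,0,-4,16,-8,0.83]]'
python3 - <<'E'
from plan import *
plan(.457,.2475,.2,-2.7)
ims={n:manip.snapshot(n) for n in("side","top")}
cv2.imwrite("pics/g6.png",ims["side"])
for nm,g,r,h in(("shaker",(.458,.248),.033,.12),):
    print(nm,*[(lambda q:(q[0].round(4),q[1]))(fitcyl(ims,*g,.004,r,h,cams=c)) for c in(("side",),("top",))])
E
```

```text
clock: 65.05
tcp_pos: [0.6114, -0.1383, 0.0418]
tcp_rot: [0.706, 0.018, 0.707, -0.019]
contact_force: [-1.7, -1.4, 1.4]
finger_gap: 0.0593
turn [-0.3 -0.1  0.1] shift cm [-0.02 -0.06  0.2 ] | at [ 0.6114 -0.1383  0.0418] F [-1.6 -0.9  1.7] gap 0.0592 t 65.3 j6 -0.31
clock: 66.3
tcp_pos: [0.6113, -0.1376, 0.3046]
tcp_rot: [0.707, 0.018, 0.707, -0.019]
contact_force: [0.6, -0.4, 0.8]
finger_gap: 0.0708
clock: 66.88
tcp_pos: [0.5384, 0.0295, 0.3456]
tcp_rot: [0.707, 0.016, 0.706, -0.017]
contact_force: [0.6, 0.6, 0.4]
finger_gap: 0.0708
turn [-0.2  0.1  0.1] shift cm [14.43 21.69 -9.39] | at [0.5397 0.0265 0.3449] F [ 0.2 -0.4 -0.2] gap 0.0707 t 67.1 j6 -0.06
shaker (array([0.458 , 0.2493]), [np.float64(0.905)]) (array([0.4553, 0.248 ]), [np.float64(0.939)])
```

View pics/g6.png

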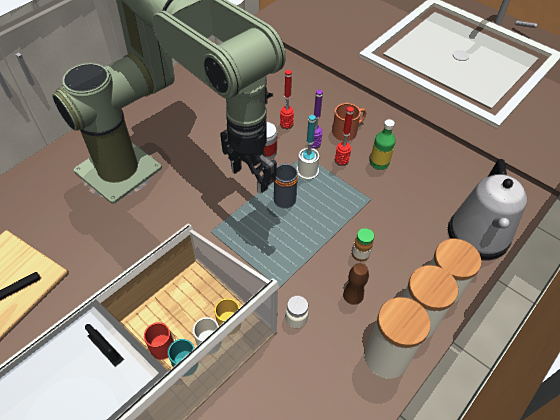

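All four tumblers stand in the bay. Red has been knocked a couple of centimetres backwards (the announced disturbance) but stands upright. Last is the shaker.

```bash
python3 -m inch '[[0,0,0,0,4,-2,1],[0,0,0,0,8,-4,1],[0,0,0,0,12,-6,1],[0,0,0,2,16,-8,1],[0,0,0,5,19,-9,1],[0,0,0,8,21,-9.4,1],[0,0,0,11,21.6,-9.4,1],[0,0,0,14,21.6,-9.4,1],[0,0,0,14.5,21.6,-9.4,1],[0,0,0,14.5,21.6,-9.4,1],[0,0,0,14.5,21.6,-9.4,1]]';  python3 plan.py .457 .248 .066 -2.7
```

```text
clock: 68.15
tcp_pos: [0.4591, 0.245, 0.1998]
tcp_rot: [0.707, 0.019, 0.706, -0.02]
contact_force: [0.8, 0.3, 0.4]
finger_gap: 0.0851
turn [-0.4  0.2  0. ] shift cm [13.5   0.26 -0.34] | at [0.4598 0.2453 0.201 ] F [ 0.2  0.1 -0.3] gap 0.0857 t 68.4 j6 0.38
```

```bash
python3 -m inch '[[0,0,0,1,0.2,-0.2,1],[0,0.2,0,3,0.2,-0.2,1],[0,0.2,0,5,0.2,-0.2,1],[0,0.2,0,5.5,0.2,-0.2,1],[0,0.2,0,5.5,0.2,-0.2,1],[0,0.2,0,5.5,0.2,-0.2,1]]';  python3 plan.py .457 .248 .066 -2.7
```

```text
clock: 68.9
tcp_pos: [0.4578, 0.2476, 0.1461]
tcp_rot: [0.707, 0.019, 0.707, -0.019]
contact_force: [0.7, -0.4, -0.4]
finger_gap: 0.0853
turn [-0.4  0.1 -0. ] shift cm [ 8.1   0.01 -0.17] | at [0.4585 0.2478 0.147 ] F [ 0.1 -0.1  0. ] gap 0.0854 t 69.2 j6 0.38
```

```bash
python3 -m inch '[[0,0,0,1,0,-0.1,1],[0,0,0,3,0,-0.1,1],[0,0,0,5,0,-0.1,1],[0,0,0,7,0,-0.1,1],[0,0,0,8,0,-0.1,1],[0,0,0,8.1,0,-0.1,1],[0,0,0,8.1,0,-0.1,1]]';  python3 plan.py .457 .248 .066 -2.7; python3 -m inch '[[0,0,0,0,0,-0.1,0.9],[0,0,0,0,0,-0.1,0.7],[0,0,0,0,0,-0.1,0.6],[0,0,0,0,0,-0.1,0.6],[0,0,0,0,0,-0.1,0.6],[0,0,0,0,0,-0.1,0.6]]' 45
python3 - <<'E'
from plan import *
plan(.457,.248,.066,-2.7)
ims={n:manip.snapshot(n) for n in("side","top")}
crop(ims["side"],100,190,290,380,3,"i1.png")
# red in bay
for g in((.512,-.277),):
    print(*[(lambda q:(q[0].round(4),q[1]))(fitcyl(ims,*g,.008,.03,.08,cams=c)) for c in(("side",),("top",))])
E
```

```text
clock: 69.73
tcp_pos: [0.4573, 0.2477, 0.0655]
tcp_rot: [0.707, 0.019, 0.706, -0.019]
contact_force: [0.1, 0.6, 0.7]
finger_gap: 0.0853
turn [-0.4  0.2 -0.1] shift cm [ 0.09 -0.03 -0.15] | at [0.4585 0.2482 0.0669] F [0.1 0.4 0.1] gap 0.0852 t 70.0 j6 0.39
clock: 70.48
tcp_pos: [0.458, 0.2487, 0.0687]
tcp_rot: [0.709, 0.02, 0.705, -0.019]
contact_force: [-3.4, -0.1, 6.4]
finger_gap: 0.0657
turn [-0.4  0.3 -0.1] shift cm [ 0.27 -0.08 -0.09] | at [0.458  0.2487 0.0687] F [-3.4 -0.3  6.6] gap 0.0661 t 70.7 j6 0.39
(array([ 0.5202, -0.2834]), [np.float64(0.891)]) (array([ 0.5246, -0.2718]), [np.float64(0.736)])
```

View pics/i1.png

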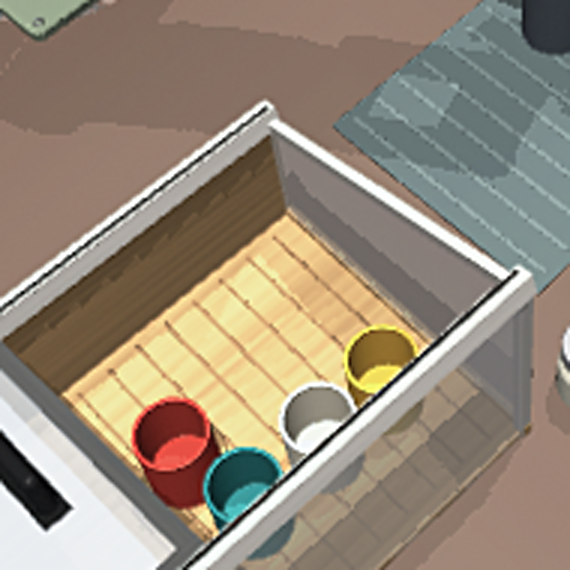

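Gripped at 66 mm. The bay view shows all four upright, with free room on the front side. Lifting and carrying the shaker to slot (-58, 205).

```bash
python3 -m inch '[[0,0,0,-1,0,0,0.6],[0,0,0,-4,0,0,0.6],[0,0,0,-8,0,0,0.6],[0,0,0,-12,0,0,0.6],[0,0,0,-16,0,0,0.6],[0,0,0,-20,0,0,0.6],[0,0,0,-24,0,0,0.6],[0,0,0,-26.5,0,0,0.6],[0,0,0,-27,0,0,0.6],[0,0,0,-27,0,0,0.6]]'
python3 - <<'E'
from plan import *
plan(.496,-.1636,.335,-2.7)
ims={n:manip.snapshot(n) for n in("side","top")}
crop(ims["side"],190,30,400,220,3,"i2.png")
E
```

```text
clock: 71.67
tcp_pos: [0.4573, 0.2485, 0.341]
tcp_rot: [0.71, 0.02, 0.703, -0.018]
contact_force: [0.5, -0.0, -2.7]
finger_gap: 0.0659
turn [-0.4  0.1 -0. ] shift cm [  0.16 -40.87   6.26] | at [0.4556 0.2479 0.3368] F [ 0.  -0.1 -3.2] gap 0.0661 t 71.9 j6 0.39
```

View pics/i2.png

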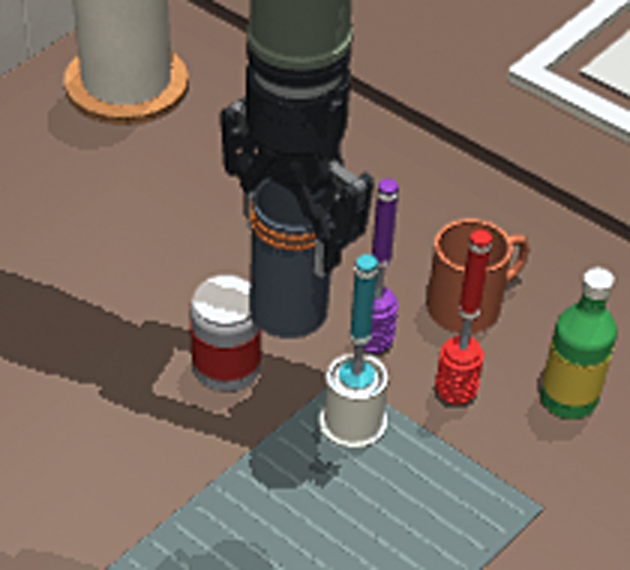

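The shaker is held upright and the brush still stands in its pot.

```bash
python3 -m inch '[[0,0,0,0,-3,0.5,0.6],[0,0,0,0,-7,1,0.6],[0,0,0,0,-11,2,0.6],[0,0,0,0,-15,3,0.6],[0,0,0,0,-19,4,0.6],[0,0,0,0,-23,5,0.6],[0,0,0,0,-27,6,0.6],[0,0,0,0,-31,6.2,0.6],[0,0,0,0,-35,6.2,0.6],[0,0,0,0,-38,6.2,0.6],[0,0,0,0,-40,6.2,0.6],[0,0,0,0,-40.8,6.2,0.6]]';python3 -m inch '[[0,0,0,0,0,0,0.6]]'; python3 plan.py .496 -.1636 .0727 -2.7
```

```text
clock: 73.02
tcp_pos: [0.4947, -0.1659, 0.335]
tcp_rot: [0.706, 0.021, 0.707, -0.021]
contact_force: [0.9, 0.6, -3.3]
finger_gap: 0.0663
clock: 73.1
tcp_pos: [0.4944, -0.1672, 0.3342]
tcp_rot: [0.706, 0.022, 0.708, -0.021]
contact_force: [0.0, 0.5, -2.4]
finger_gap: 0.066
turn [-0.6 -0.1 -0.1] shift cm [26.16  0.17  0.19] | at [ 0.4945 -0.1655  0.3343] F [ 0.1  0.1 -2.9] gap 0.0662 t 73.3 j6 -0.43
```

```bash
python3 -m inch '[[0,0,0,2,0.2,0.1,0.6],[0,0,0,6,0.2,0.1,0.6],[0,0,0,10,0.2,0.1,0.6],[0,0,0,14,0.2,0.1,0.6],[0,0,0,18,0.2,0.1,0.6],[0,0,0,21,0.2,0.1,0.6],[0,0,0,23,0.2,0.1,0.6],[0,0,0,24.5,0.2,0.1,0.6],[0,0,0,25,0.2,0.1,0.6],[0,0,0,25,0.2,0.1,0.6],[0,0,0,25,0.2,0.1,0.6]]'; python3 plan.py .496 -.1636 .0727 -2.7
```

```text
clock: 74.27
tcp_pos: [0.4965, -0.162, 0.0857]
tcp_rot: [0.707, 0.02, 0.707, -0.019]
contact_force: [0.1, 0.3, -3.0]
finger_gap: 0.066
turn [-0.5  0.1  0. ] shift cm [ 1.37 -0.11 -0.09] | at [ 0.4969 -0.1626  0.0864] F [ 0.2 -0.  -2.8] gap 0.0659 t 74.5 j6 -0.43
```

```bash
python3 -m inch '[[0,0,0,0.6,0,0,0.6],[0,0,0,1.1,0,0,0.6],[0,0,0,1.35,0,0,0.6],[0,0,0,1.35,0,0,0.6],[0,0,0,1.35,0,0,0.6]]';python3 plan.py .496 -.1636 .0727 -2.7
```

```text
clock: 74.93
tcp_pos: [0.4966, -0.1629, 0.0729]
tcp_rot: [0.707, 0.02, 0.706, -0.02]
contact_force: [-1.2, 0.6, 1.5]
finger_gap: 0.0658
turn [-0.5  0.1  0. ] shift cm [ 0.02 -0.07 -0.06] | at [ 0.4966 -0.1629  0.0729] F [-1.6  0.4  1.9] gap 0.0661 t 75.2 j6 -0.43
```

Floor contact. Releasing and rising.

```bash
python3 -m inch '[[0,0,0,0,0,0,0.8],[0,0,0,0,0,0,0.88],[0,0,0,0,0,0,0.9],[0,0,0,0,0,0,0.9],[0,0,0,-0.8,0,0,0.9],[0,0,0,-3,0,0,0.9],[0,0,0,-6,0,0,0.9],[0,0,0,-10,0,0,0.9],[0,0,0,-14,0,0,0.9],[0,0,0,-18,0,0,0.9],[0,0,0,-22,0,0,0.9],[0,0,0,-26,0,0,0.9]]'; python3 -m inch '[[0,0,0,-2,4,-1,0.8],[0,0,0,-2,8,-2,0.8],[0,0,0,-2,12,-3,0.8],[0,0,0,-2,16,-4,0.8],[0,0,0,-2,16,-4,0.8]]';python3 - <<'E'
from plan import *
plan(.5185,-.3965,.30,87.3)
ims={n:manip.snapshot(n) for n in("side","top")}
crop(ims["side"],0,170,320,420,2.4,"j1.png");cv2.imwrite("pics/j1t.png",ims["top"])
o=[]
for n in("side","top"):
    l=manip.landmark_of(n,"door_grip"); print(n,[(np.round(d['xy'],1),round(d['p'],2)) for d in l][:2])
    if l:o.append((n,np.array(l[0]['xy'])))
if len(o)==2: print(tri(o))
E
```

```text
clock: 76.18
tcp_pos: [0.496, -0.1624, 0.3358]
tcp_rot: [0.708, 0.019, 0.706, -0.02]
contact_force: [0.9, -1.0, 0.5]
finger_gap: 0.077
clock: 76.6
tcp_pos: [0.4635, 0.0052, 0.357]
tcp_rot: [0.708, 0.018, 0.705, -0.017]
contact_force: [0.2, -0.3, 0.8]
finger_gap: 0.0685
turn [89.7  0.2 -0.1] shift cm [  5.7  -39.42   7.48] | at [0.4646 0.0012 0.3563] F [ 0.1 -0.3  0.1] gap 0.0683 t 76.8 j6 -0.13
side [(array([ 97.9, 332.9]), 0.71)]
top [(array([358.2, 186.5]), 0.72), (array([429.1, 208. ]), 0.63)]
(array([ 0.50346752, -0.32887993,  0.12451849]), np.float64(40.10487666066666))
```

View pics/j1.png

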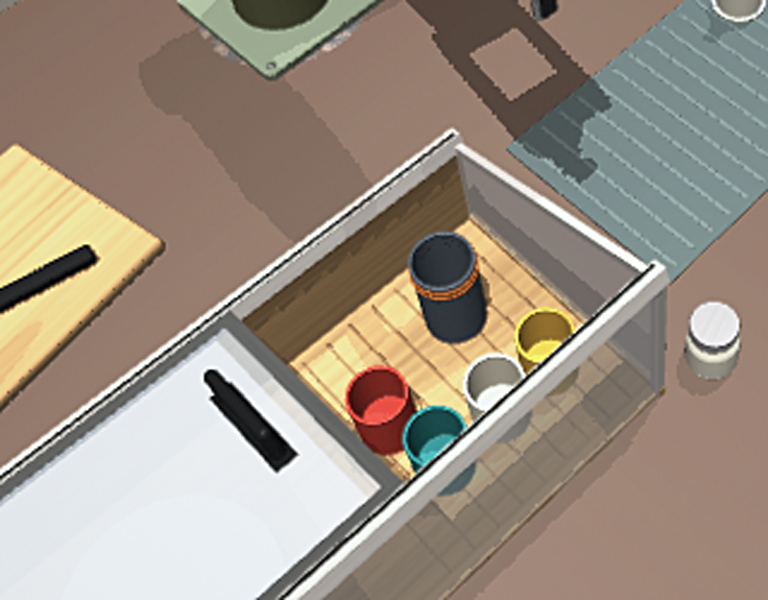

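View pics/j1t.png

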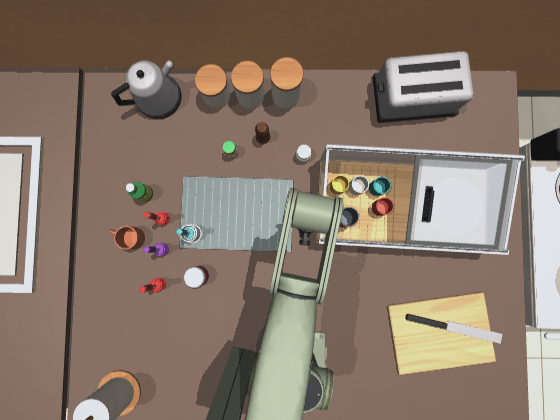

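The bay holds the shaker and all four tumblers, upright, with the shaker at (445,285) in the crop. The mat is empty apart from the stand. Now I go back to the door handle.

```bash
python3 -m inch '[[7,0,0,0,-3,1,0.6],[14,0,0,0,-6,2,0.6],[21,0,0,0,-9,3,0.6],[28,0,0,0,-12,4,0.6],[35,0,0,0,-16,5,0.6],[42,0,0,0,-20,6,0.6],[49,0,0,0,-24,7,0.6],[56,0,0,0,-28,7.5,0.6],[63,0,0,0,-31,7.5,0.6],[70,0,0,0,-34,7.5,0.6],[77,0,0,0,-37,7.5,0.6],[84,0,0,0,-39.4,7.5,0.6]]'; python3 -m inch '[[5,0,0,0,0,0,0.6],[5,0,0,0,0,0,0.6]]';python3 plan.py .5185 -.3965 .30 87.3
```

```text
clock: 78.05
tcp_pos: [0.5159, -0.4027, 0.355]
tcp_rot: [0.51, 0.49, 0.509, -0.491]
contact_force: [1.2, -0.4, 0.7]
finger_gap: 0.0512
clock: 78.22
tcp_pos: [0.5145, -0.4057, 0.3534]
tcp_rot: [-0.486, -0.514, -0.486, 0.514]
contact_force: [-1.3, 0.2, -0.8]
finger_gap: 0.0514
turn [-0.2  0.  -0. ] shift cm [ 5.44  0.27 -0.7 ] | at [ 0.5154 -0.4034  0.3544] F [-0.3  0.  -0.1] gap 0.0514 t 78.5 j6 0.82
```

```bash
python3 -m inch '[[0,0,0,2,0.2,-0.6,0.6],[0,0,0,4,0.2,-0.6,0.6],[0,0,0,5.4,0.2,-0.6,0.6],[0,0,0,5.4,0.2,-0.6,0.6],[0,0,0,5.4,0.2,-0.6,0.6]]';python3 - <<'E'
from plan import *
plan(.5185,-.3965,.2137,87.3)
ims={n:manip.snapshot(n) for n in("side","top")}
crop(ims["side"],20,230,220,390,3.5,"k1.png")
E
```

```text
clock: 78.88
tcp_pos: [0.5184, -0.395, 0.3006]
tcp_rot: [0.488, 0.511, 0.489, -0.511]
contact_force: [0.4, 0.7, 0.5]
finger_gap: 0.0516
turn [ 0.   0.1 -0.1] shift cm [ 8.88 -0.06  0.02] | at [ 0.5189 -0.3961  0.3025] F [0.1 0.3 0.1] gap 0.0514 t 79.1 j6 0.83
```

View pics/k1.png

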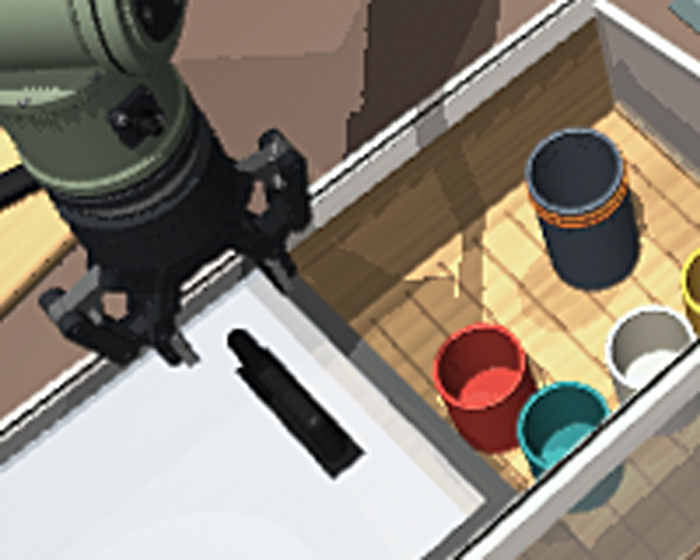

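The gripper is in line with the bar. Lowering and pinching.

```bash
python3 -m inch '[[0,0,0,2,0,0,0.6],[0,0,0,4,0,0,0.6],[0,0,0,6,0,0,0.6],[0,0,0,8,0,0,0.6],[0,0,0,8.8,0,0,0.6],[0,0,0,8.8,0,0,0.6],[0,0,0,8.8,0,0,0.6]]';python3 plan.py .5185 -.3965 .2137 87.3; python3 -m inch '[[0,0,0,0,0,0,0.3],[0,0,0,0,0,0,0.1],[0,0,0,0,0,0,0.05],[0,0,0,0,0,0,0.05],[0,0,0,0,0,0,0.05],[0,0,0,0,0,0,0.05],[0,0,0,0,0,0,0.05]]' 40;python3 plan.py .5315 -.1277 .2137 87.3
```

```text
clock: 79.82
tcp_pos: [0.5191, -0.3969, 0.2148]
tcp_rot: [0.489, 0.512, 0.487, -0.512]
contact_force: [-0.2, 0.4, 0.1]
finger_gap: 0.0513
turn [-0.   0.2 -0.3] shift cm [ 0.24 -0.12 -0.09] | at [ 0.5197 -0.3974  0.2161] F [ 0.2 -0.1 -0.2] gap 0.0509 t 80.1 j6 0.83
clock: 80.65
tcp_pos: [0.52, -0.3966, 0.217]
tcp_rot: [0.49, 0.512, 0.486, -0.511]
contact_force: [-1.2, 5.1, 5.9]
finger_gap: 0.0113
turn [-0.   0.2 -0.3] shift cm [  0.24  -0.12 -26.91] | at [ 0.52   -0.3966  0.217 ] F [-1.   4.9  5.5] gap 0.0115 t 80.9 j6 0.83
```

```bash
python3 -m inch '[[0,0,0,0,0,-0.5,0.05],[0,0,0,0,0,-2,0.05],[0,0,0,0,0,-4,0.05],[0,0,0,0,0,-6,0.05],[0,0,0,0,0,-8,0.05],[0,0,0,0,0,-10,0.05],[0,0,0,0,0,-12,0.05],[0,0,0,0,0,-14,0.05],[0,0,0,0,0,-16,0.05],[0,0,0,0,0,-18,0.05],[0,0,0,0,0,-19,0.05],[0,0,0,0,0,-19,0.05]]';python3 plan.py .5315 -.1277 .2137 87.3
```

```text
clock: 81.9
tcp_pos: [0.529, -0.2047, 0.217]
tcp_rot: [0.491, 0.512, 0.487, -0.51]
contact_force: [-0.8, 2.2, 6.1]
finger_gap: 0.0116
turn [ 0.1  0.2 -0.3] shift cm [ 0.3  -0.11 -7.87] | at [ 0.5289 -0.2064  0.217 ] F [-2.   1.8  5.9] gap 0.0114 t 82.2 j6 1.09
```

```bash
python3 -m inch '[[0,0,0,0,0,-1.5,0.05],[0,0,0,0,0,-3.5,0.05],[0,0,0,0,0,-5.5,0.05],[0,0,0,0,0,-6.8,0.05],[0,0,0,0,0,-7.5,0.05],[0,0,0,0,0,-7.9,0.05],[0,0,0,0,0,-8,0.05],[0,0,0,0,0,-8,0.05]]';python3 plan.py .5315 -.1277 .2137 87.3; python3 -m inch '[[0,0,0,0,0,-0.3,0.05],[0,0,0,0,0,-0.5,0.05],[0,0,0,0,0,-0.5,0.05]]';python3 plan.py .5315 -.1277 .2137 87.3
```

```text
clock: 82.82
tcp_pos: [0.5326, -0.1274, 0.217]
tcp_rot: [0.49, 0.512, 0.486, -0.511]
contact_force: [-2.5, 0.6, 6.2]
finger_gap: 0.0112
turn [-0.   0.2 -0.3] shift cm [ 0.33 -0.12  0.04] | at [ 0.5327 -0.1274  0.217 ] F [-2.5  1.5  6. ] gap 0.0113 t 83.1 j6 1.23
clock: 83.32
tcp_pos: [0.5327, -0.1268, 0.217]
tcp_rot: [-0.492, -0.511, -0.484, 0.514]
contact_force: [-3.2, -10.5, 3.3]
finger_gap: 0.0113
turn [-0.1  0.6 -0.3] shift cm [ 0.33 -0.12  0.1 ] | at [ 0.5327 -0.1268  0.217 ] F [ -2.4 -10.1   2.6] gap 0.0114 t 83.6 j6 1.23
```

The shut stop is reached: 10 N against it after 270 mm of travel. Releasing and rising.

```bash
python3 -m inch '[[0,0,0,0,0,0,0.3],[0,0,0,0,0,0,0.6],[0,0,0,0,0,0,0.6],[0,0,0,0,0,0,0.6],[0,0,0,-1,0,0,0.6],[0,0,0,-3,0,0,0.6],[0,0,0,-6,0,0,0.6],[0,0,0,-10,0,0,0.6],[0,0,0,-14,0,0,0.6],[0,0,0,-14,0,0,0.6]]'; python3 -m inch '[[0,0,0,0,4,0,0.6],[0,0,0,0,8,0,0.6],[0,0,0,0,12,0,0.6],[0,0,0,0,14,0,0.6],[0,0,0,0,14,0,0.6]]';python3 - <<'E'
from plan import *
plan(.45,-.1,.35,87.3)
ims={n:manip.snapshot(n) for n in("side","top")}
cv2.imwrite("pics/l1.png",ims["side"]);cv2.imwrite("pics/l1t.png",ims["top"])
o=[]
for n in("side","top"):
    l=manip.landmark_of(n,"door_grip"); print(n,[(np.round(d['xy'],1),round(d['p'],2)) for d in l][:2])
    if l:o.append((n,np.array(l[0]['xy'])))
if len(o)==2: print(tri(o))
E
```

```text
clock: 84.4
tcp_pos: [0.5359, -0.1263, 0.3683]
tcp_rot: [0.497, 0.513, 0.478, -0.51]
contact_force: [0.9, -0.4, 1.1]
finger_gap: 0.0516
clock: 84.82
tcp_pos: [0.6788, -0.1325, 0.3694]
tcp_rot: [0.497, 0.513, 0.479, -0.51]
contact_force: [-0.8, -0.6, -0.8]
finger_gap: 0.0509
turn [-0.   0.9 -1.3] shift cm [  1.56 -22.78  -2.21] | at [ 0.6761 -0.1326  0.371 ] F [-0.3  0.  -0.3] gap 0.0514 t 85.1 j6 1.3
side [(array([201.6, 251.7]), 0.89)]
top [(array([193.6, 231.6]), 0.17)]
(array([ 0.28831978,  0.25525148, -0.42554417]), np.float64(46.52418972086488))
```

View pics/l1.png

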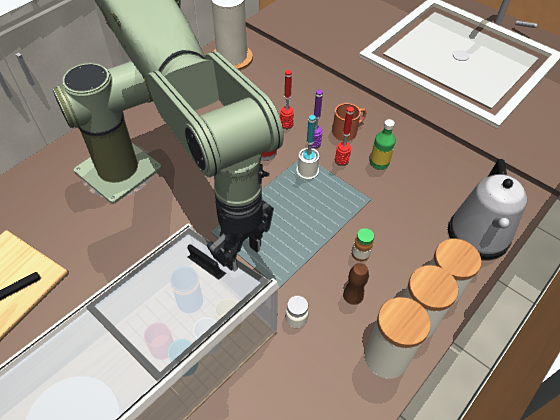

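View pics/l1t.png

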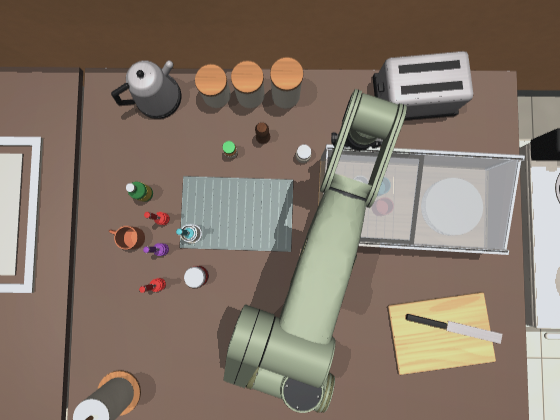

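The door is shut, with the shaker visible upright through it. I'll clear the arm to check everything.

```bash
python3 -m inch '[[0,0,0,0,0,-4,0.6],[0,0,0,0,-2,-8,0.6],[0,0,0,0,-4,-12,0.6],[0,0,0,0,-8,-16,0.6],[0,0,0,0,-12,-20,0.6],[0,0,0,0,-16,-20,0.6],[0,0,0,0,-20,-20,0.6],[0,0,0,0,-22,-20,0.6],[0,0,0,0,-22,-20,0.6]]';python3 - <<'E'
from plan import *
ims={n:manip.snapshot(n) for n in("side","top")}
crop(ims["side"],0,200,300,420,2.6,"m1.png");cv2.imwrite("pics/m1f.png",ims["side"]);crop(ims["top"],290,130,540,270,3.2,"m1t.png")
o=[]
for n in("side","top"):
    l=manip.landmark_of(n,"door_grip"); print(n,[(np.round(d['xy'],1),round(d['p'],2)) for d in l][:2])
    if l:o.append((n,np.array(l[0]['xy'])))
if len(o)==2: print(tri(o))
print("expected",cw([(-.024,.243,.229)],CV),proj("side",cw([(-.024,.243,.229)],CV)),proj("top",cw([(-.024,.243,.229)],CV)))
x,q,im=fitcyl(ims,.436,.379,.125,.01,.1,show=True); print("brush",x,q)
print(manip.get_obs()["contact_force"],manip.get_obs()["clock"])
E
```

```text
clock: 86.02
tcp_pos: [0.4578, 0.079, 0.3629]
tcp_rot: [0.497, 0.512, 0.48, -0.511]
contact_force: [0.8, 0.4, -1.1]
finger_gap: 0.0513
side [(array([203.9, 251.7]), 0.75)]
top [(array([342. , 202.5]), 0.64)]
(array([ 0.53376618, -0.12153706,  0.23482183]), np.float64(1.7577321706419298))
expected [[ 0.5318433  -0.12744076  0.229     ]] [[200.02566621 254.49883894]] [[341.89365965 201.90953322]]
brush [0.43576337 0.37802215] [np.float64(0.752), np.float64(0.673)]
[0.14083793 0.80015715 0.36727682] 86.2167
```

View pics/m1.png

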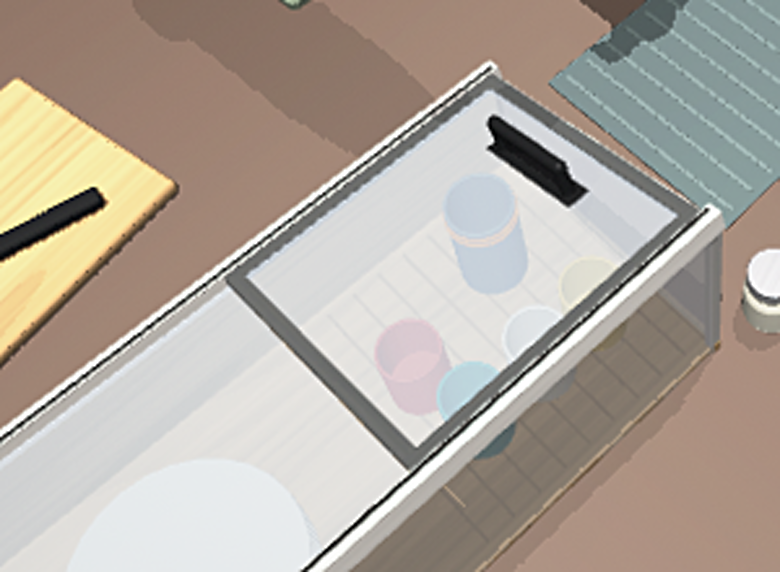

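View pics/m1f.png

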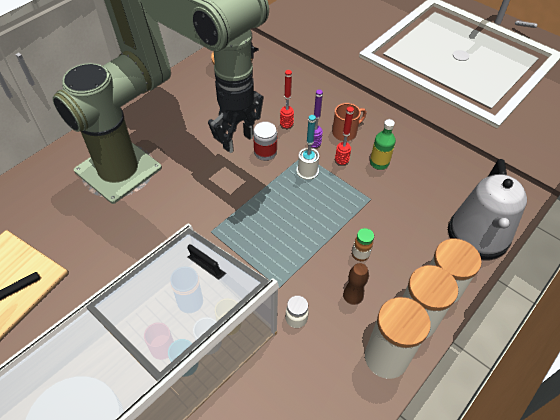

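View pics/m1t.png

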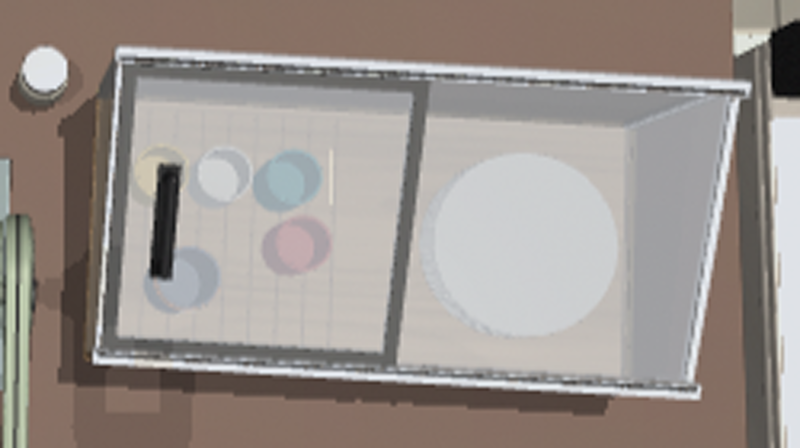

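The door frame is flush with the end track. All five vessels stand upright inside, the brush is in its pot, and the bystanders are in place. Handing in.

```bash
python3 -c "
from bench import manip
print(manip.sign_off())"
```

```text
the job is handed in; nothing more can be done
None
```

I did the whole job in the order asked and handed it in at about 86 s; no verdict is reported.

**What I did**
- **Scrubbing:** I took the teal brush from its stand and gave the shaker three strokes. Each went to the bottom (7–10 N contact) and about 88 mm up towards the mouth. The brush went back upright in its stand.
- **Door and crockery:** I slid the door open to its stop. All four tumblers (red, teal, cream, yellow) and then the shaker went inside, and I slid the door shut against its stop.

**Last checks**
- **Door:** After 270 mm of travel it met the stop at 10 N. The frame is flush in both camera views.
- **Crockery:** The shaker and four tumblers are visible upright through the pane.
- **Brush and bystanders:** The brush stands in its pot within about 1 mm of where it began. The bystanders look unmoved in the final picture; I did not measure them again.

**What disagreed or went wrong**
- **Contact with the cupboard:** While I lowered the red tumbler, the gripper touched the cupboard's front, with about 8 N measured at the wrist. I moved inward and placed it without further contact.
- **Red tumbler:** It was later found shifted about 3 cm inside the cupboard, probably the announced knock. It still stands upright.
- **Handle position:** Measured from the cameras, the shut handle is 6 mm from the position expected for a shut door, in the shut direction and also 6 mm high. I put this down to detection error. The arm's own reading (within about 1 mm) and the flush frame both say the door is shut.

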